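# Release and slide out the board carrier of a test fixture

### The arm

A 6-joint arm with a two-finger parallel gripper is mounted at the origin on the work surface. World frame = base frame: x ahead of the robot, y to its left, z up, the work surface at z = 0. Lengths are in m, angles in degrees, forces in N, time in s.
With the tool pointing down it reaches from about 0.375 to 0.9 m from the base axis. Payload 3.1 kg.
Tool frame: the origin (TCP) lies midway between the tips of the shut fingers; the grasp point (between the pads) lies bot.hold_point_z behind it (bot.hold_point_z is the distance from the TCP to the grasp point, in m); z points along the fingers, y is the direction in which the jaws open and shut (so a half turn about z gives the same grasp; the last joint's range is limited). The gripper opens to 87 mm and grips with 3 to 60 N. Pads are 19 mm wide; open, the fingers measure 117 mm over their backs; the gripper's body (75 mm by 190 mm) begins 51 mm behind the grasp point.
Start: joints at [55.835, 30.224, 82.088, -0, 67.689, -10.227], TCP at [0.254, 0.571, 0.193] pointing down, gripper open.
Joint ranges: [-176.69, 176.69], [-43.24, 126.21], [12.49, 139.97], [-82, 262], [0, 151.66], [-163.58, 163.58]. Speed limits (degrees/s): [159.86, 159.86, 180, 180, 180, 180].

### API

Orientations are given as a 3x3 rotation matrix whose columns are the frame's x, y, z axes.
In Python, from rig import bot, vision, hand_in gives the robot as it stands. The module is installed in compiled form; this text tells all that it offers.
- The arm moves only by the shell command python3 -m handwheel 'ROWS'. ROWS is JSON, a list of rows, each an object of numbers: "hand": the gripper's target within -1 to 1 (fully open at 1, half-way at 0, shut at -1); "dx", "dy", "dz": the shift along the world's x, y, z in cm; "wx", "wy", "wz": the turn, a rotation vector about the world's x, y, z in rad. In form: [{"hand": .., "dx": .., "dy": .., "dz": .., "wx": .., "wy": .., "wz": ..}, ...]. A call has 1 to 10 rows; each row shifts and turns the commanded pose from where the row before left it; what a row does not reach is not made up. A row lasts 1/10 s, in which the tool goes at most 50 mm and 8.59 degrees, less where a joint would pass 70% of its speed; a pose out of reach is approached as far as the arm can. A call with a gripper value outside its range is refused whole. The fingers move at their own pace and stop on an object; the grip force is fixed at half the most. Time passes only in rows, so rows that do not move let the fingers close. It gives the time, the measured TCP pose, the force and the opening at its end, in the units of the state.
- bot.read_state(): the state, without advancing time (a new reading comes with each control period).
- vision.capture(name): name is "side" or "top" or "wrist"; returns (picture, depth): 480x640x3 uint8, red, green, blue; 480x640 float32, m along the optical axis (not along the pixel's ray), 0 where there is no reading.
- vision.get_calibration(name): a dict with "fx", "fy", "cx", "cy" (pixels), "rvec" (rotation vector, rad) and "tvec" (3), from world to camera coordinates, as OpenCV has them. Camera axes: x right, y down, z forward; pixel columns grow to the right and rows downward; lengths in m; the calibration is good to about 2 mm. A picture is of the moment at which its call begins: read the wrist's pose just before it. get_calibration takes no time and is no camera call; for the wrist camera it gives the pose at the moment of the call.
- hand_in(): hands the job in, once; it reports no verdict.
The state is a dict: "time_s": time; "joint_positions": joint angles; "qvel": joint speeds; "tau": joint torques, N m; "position": TCP position; "tcp_rot": TCP orientation; "force": force on the tool from outside, world axes, zero at the start; "moment": the same for the moment, N m; "opening": opening from 0.0 (shut) to 1.0 (fully open).
Only numpy, scipy, OpenCV 4.12 (cv2) and the standard library are available. Lean on these libraries where they do the work, as an engineer would, in place of code of your own. Each camera call takes 0.05 s, during which the arm holds its last target.

### The job

Take the pin tool out of its wooden stand, press the release button sunk in the hole of the test fixture's carrier with its tip, and keep the button held down while you push the carrier with the pin all the way out to its stop, gently. Then lift the pin out so that the button springs back, and put the pin tool back upright in its stand, fully down, leaving the other things on the bench where they are.

Things in the scene. Friction and masses are not known exactly. Their poses are not given: they have to be found in the camera images.
- fixture: white test fixture fixed to the bench, 150 x 120 x 64 mm high (its own x, y, z). Origin on the bench under the middle of its front face; it extends to its own +x from there, and its carrier slides out to its own -x, horizontally.
- carrier (a joint): how far the board carrier is out of the fixture (m): 0 closed, 0.045 out against its stop. It slides with about 2.5 N of friction. A latch blocks it unless the release button is held down by more than 3 mm (of 4); the latch catches again about every 10 mm, up to 0.0385, wherever the button is let up.
- lip: aluminium front block of the carrier, outside the fixture, 44 (x) x 70 (y) x 32 mm high, centred on the fixture's y; its top lies 50 mm above the bench. Origin at the centre of its underside, 23.5 mm in front of the fixture's front face when closed. It moves with the carrier.
- recess (a point): centre of the mouth of the round hole in the lip's top face, in the middle of the block: diameter 10 mm with a 2 mm chamfer, z up, x and y as the fixture's. The round release button, 8.4 mm across, is sunk in it: at rest its top lies somewhere between 6 and 18 mm below the mouth, differently on each fixture, so it must be felt for. More than 20 N between the pin and the carrier or button damages the latch.
- button (a joint): how far the release button is pressed (m): 0 up, 0.004 bottomed hard. Spring: 3 N to start it, 7 N at the bottom. The latch is free from about 0.003 on.
- pin: pin tool, 101 mm long, 60 g, upright in its stand: black square handle 16 x 16 mm, 55 mm long, with a round 19 mm steel collar at its foot (3 mm thick), and below it a steel shaft 6 mm in diameter and 46 mm long with a bevelled tip. Origin on its axis at the underside of the collar; z up along the handle, x and y square to the handle's faces.
- pin_tip (a point): tip of the pin's shaft, 46 mm below the pin's origin on its axis
- stand: wooden stand block fixed to the bench, 60 x 60 x 54 mm high, origin at the centre of its underside. The pin hangs in its hole with the collar resting on the block's top.
- stand_hole0 (a point): centre of the mouth of the stand's hole, on its top, 54 mm above the bench: 8.5 mm in diameter, 50 mm deep, 2 mm chamfer
- small_board: loose green circuit board 45 x 45 x 6 mm, with parts to 14 mm high; bystander, origin under its centre
- screwdriver: screwdriver 160 mm long lying on the bench; bystander
- marker: black marker pen 135 mm long, 16 mm thick, lying on the bench; bystander
- jar: small closed jar, 50 mm in diameter, 60 mm high; bystander
- tip_cup: white cup, 64 mm in diameter, 60 mm high; bystander

How it is judged:
By the outcome, as a careful person would: the job done as asked, in the order asked, and still so for the second after the job is handed in, with the robot touching nothing.
It also fails if it takes over 72 s, if anything falls off the work surface, if the arm or the gripper's body presses on something with over 40 N, if the wrist force passes 120 N, or if a joint passes its speed limit or range.

## Working session

There is one attempt and no reset: what is moved stays moved. The work goes in short steps, Python scripts to look and compute and a shell command to move; the robot and the scene stay as the last step left them, time stands still between calls to the robot, and variables do not carry over. Pictures are saved under pics/ and viewed, and the job is handed in when it is done.

```bash
mkdir -p pics; cat > h.py <<'E'
import numpy as np, cv2
from rig import bot, vision
def cap(n,fn):
    cal=vision.get_calibration(n); im,d=vision.capture(n)
    cv2.imwrite(f'pics/{fn}.png',im[:,:,::-1]); np.savez(f'pics/{fn}.npz',im=im,d=d,**{k:np.array(v) for k,v in cal.items()})
    return im,d,cal
def load(fn): return np.load(f'pics/{fn}.npz')
def world(z,u,v,h=None):
    R,_=cv2.Rodrigues(z['rvec'].reshape(3,1)); t=z['tvec'].reshape(3)
    r=np.array([(u-z['cx'])/z['fx'],(v-z['cy'])/z['fy'],1.])
    if h is None:
        return R.T@(r*z['d'][int(round(v)),int(round(u))]-t)
    o=-R.T@t; dr=R.T@r
    return o+dr*(h-o[2])/dr[2]
def proj(z,P):
    p,_=cv2.projectPoints(np.array(P,float).reshape(-1,3),z['rvec'].reshape(3,1),z['tvec'].reshape(3,1),np.array([[z['fx'],0,z['cx']],[0,z['fy'],z['cy']],[0,0,1.]]),None)
    return p.reshape(-1,2)
E
python3 - <<'E'
from h import *
s=bot.read_state();print(s, bot.hold_point_z)
for n in('top','side','wrist'): cap(n,n+'0')
E
```

```text
{'time_s': 0.0, 'joint_positions': array([ 5.58370965e+01,  3.02798714e+01,  8.21563579e+01, -1.83632640e-03,
        6.76877012e+01, -1.02253421e+01]), 'qvel': array([ 0.01121575, -0.02621763, -0.14752096, -0.02614022, -0.00170446,
        0.00545574]), 'tau': array([ 9.42626539e-04, -4.40043998e+01, -1.76588345e+01,  6.33749831e-02,
        5.83234895e-02, -1.50330470e-04]), 'position': array([0.25309953, 0.57059409, 0.19186214]), 'tcp_rot': array([[-9.13992899e-01,  4.05728437e-01, -1.19009071e-03],
       [ 4.05730028e-01,  9.13991182e-01, -1.80640754e-03],
       [ 3.54821508e-04, -2.13389920e-03, -9.99997660e-01]]), 'force': array([-0.73984764,  0.42670271, -0.51061215]), 'moment': array([-0.00049755,  0.02692699,  0.00596613]), 'opening': 0.9999260110995706} 0.0187
```

View pics/top0.png

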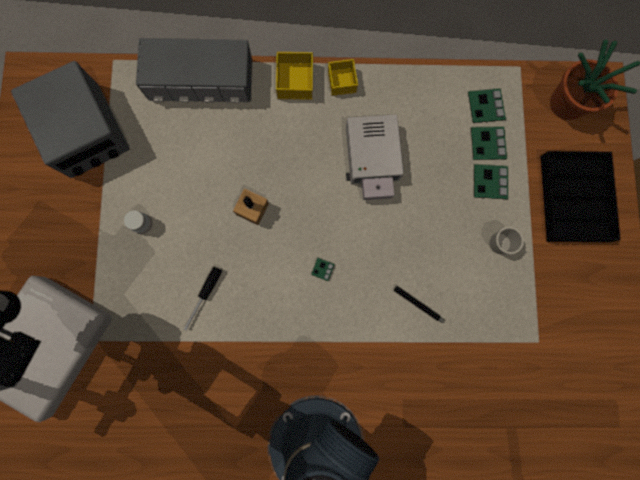

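View pics/side0.png

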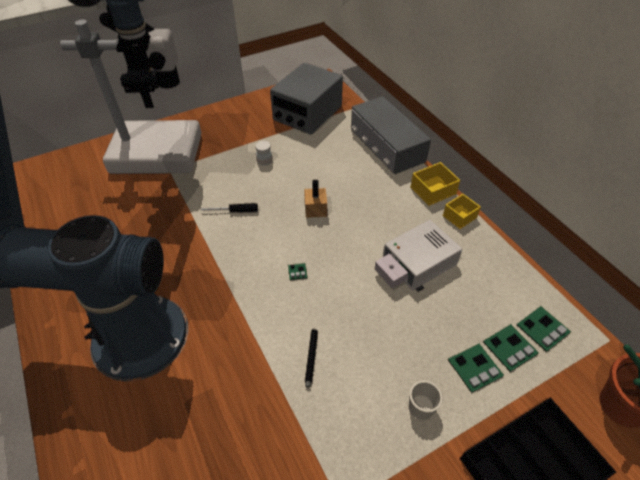

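View pics/wrist0.png

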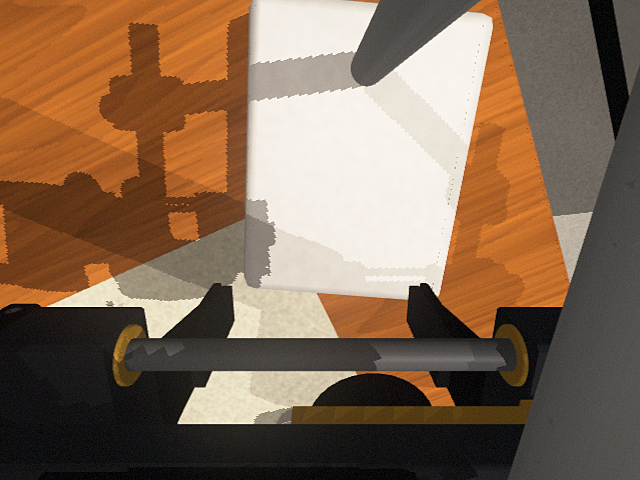

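```bash
python3 - <<'E'
from h import *
z=load('top0')
a=cv2.resize(z['im'][170:240,215:285,::-1],None,fx=8,fy=8,interpolation=cv2.INTER_CUBIC)
b=cv2.resize(z['im'][105:210,335:415,::-1],None,fx=5.3,fy=5.3,interpolation=cv2.INTER_CUBIC)
cv2.imwrite('pics/tstand.png',a);cv2.imwrite('pics/tfix.png',b);print(a.shape,b.shape)
for n in('top0','side0'):
    z=load(n);R,_=cv2.Rodrigues(z['rvec']);print(n,-R.T@z['tvec'],z['fx'])
z=load('top0')
for p in [(248,205),(378,188),(349,178),(401,176),(348,117),(397,115)]: print(p,world(z,*p))
E
```

```text
(560, 560, 3) (556, 424, 3)
top0 [0.31457683 0.01766747 1.13174562] 471.495906356307
side0 [ 0.10691346 -0.67881633  0.97528282] 479.2781796073812
(248, 205) [0.53424428 0.15700995 0.09025869]
(378, 188) [ 0.5895604  -0.14423289  0.03952266]
(349, 178) [ 0.62223363 -0.07775656  0.00706841]
(401, 176) [ 0.61821507 -0.19891886  0.04507474]
(348, 117) [ 0.78295501 -0.07643438  0.00104965]
(397, 115) [ 0.76419558 -0.18909849  0.062787  ]
```

View pics/tstand.png

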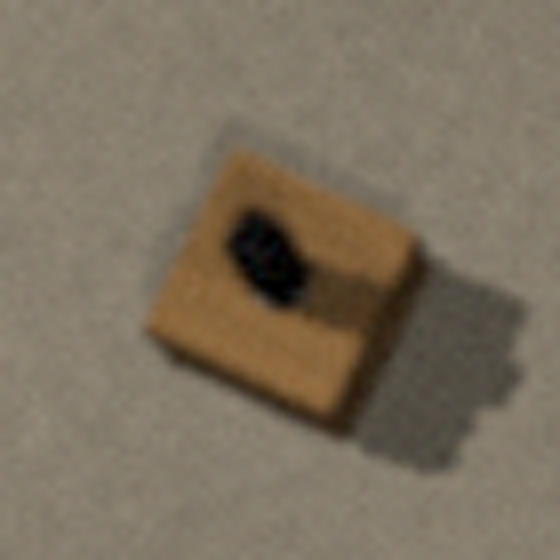

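View pics/tfix.png

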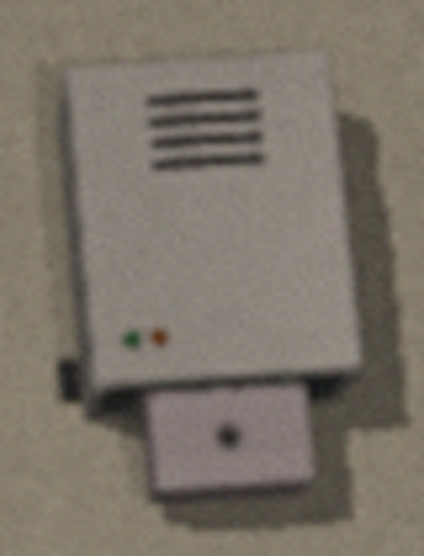

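The stand's top corners are at crop (238,150), (418,240), (335,425) and (150,328). The pin leans to the upper left by perspective. The recess is at crop (228,436), about image (378,187).

```bash
python3 - <<'E'
from h import *
z=load('top0')
f=lambda c,s,o:((c[0]+.5)/s-.5+o[0],(c[1]+.5)/s-.5+o[1])
P=[world(z,*f(c,8,(215,170)),h=.054) for c in[(238,150),(418,240),(335,425),(150,328)]]
print(np.round(P,4),'c',np.mean(P,0)); 
for i in range(4):
    d=P[(i+1)%4]-P[i];print(np.linalg.norm(d),np.degrees(np.arctan2(d[1],d[0])))
print('handle bottom',world(z,*f((285,288),8,(215,170)),h=.057),'top',world(z,*f((255,232),8,(215,170)),h=.112))
print('hole',world(z,*f((228,436),5.3,(335,105)),h=.05))
L=[world(z,*f(c,5.3,(335,105)),h=.05) for c in[(153,493),(314,480)]]
print(L,np.linalg.norm(L[1]-L[0]))
F=[world(z,*f(c,5.3,(335,105)),h=.064) for c in[(68,68),(327,55),(358,372),(90,385)]]
print(np.round(F,4))
for i in range(4):
    d=F[(i+1)%4]-F[i];print(np.linalg.norm(d),np.degrees(np.arctan2(d[1],d[0])))
# side
z=load('side0')
cv2.imwrite('pics/s1.png',cv2.resize(z['im'][165:235,285:345,::-1],None,fx=8,fy=8,interpolation=cv2.INTER_CUBIC))
cv2.imwrite('pics/s2.png',cv2.resize(z['im'][220:300,365:465,::-1],None,fx=7,fy=7,interpolation=cv2.INTER_CUBIC))
E
```

```text
[[0.5817 0.1716 0.054 ]
 [0.5553 0.1185 0.054 ]
 [0.5003 0.1412 0.054 ]
 [0.5284 0.1954 0.054 ]] c [0.54141019 0.15668734 0.054     ]
0.05932078334479387 -116.38538570117163
0.05945127258618711 157.60077255128604
0.06108445140185997 62.67501739115562
0.05835421561148197 -24.050530848316992
handle bottom [0.5399793  0.15636273 0.057     ] top [0.54411928 0.15796917 0.112     ]
hole [ 0.58968589 -0.1418019   0.05      ]
[array([ 0.56328499, -0.10801166,  0.05      ]), array([ 0.56998051, -0.17993069,  0.05      ])] 0.07223002869479173
[[ 0.7558 -0.0698  0.064 ]
 [ 0.7637 -0.1872  0.064 ]
 [ 0.6159 -0.1979  0.064 ]
 [ 0.6086 -0.079   0.064 ]]
0.11761667679440548 -86.12836653423301
0.14821488352484954 -175.84425785968946
0.11916001381391153 93.52809443597276
0.1475007992089212 3.5584470794359477
```

View pics/s1.png

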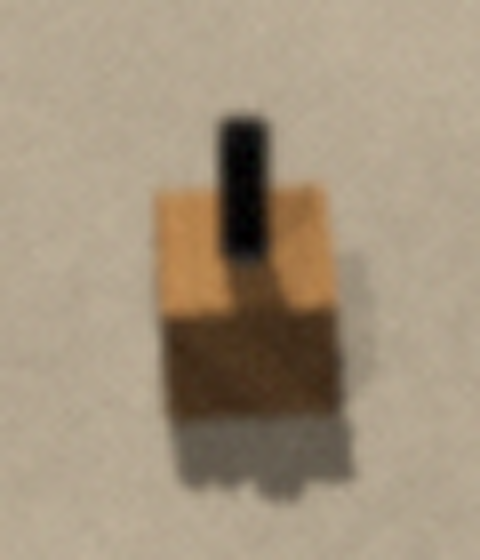

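View pics/s2.png

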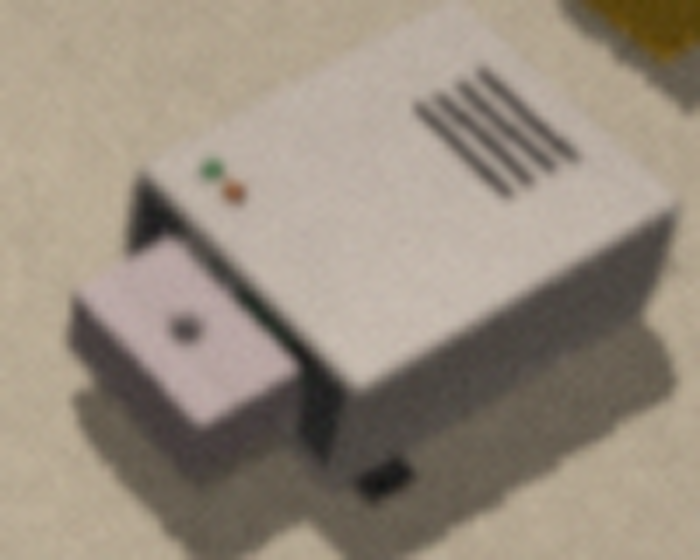

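```bash
python3 - <<'E'
from h import *
T=[.253,.5706,.192]
for n in('top0','side0','wrist0'):
    z=load(n);print(n,proj(z,[T,[.253,.5706,.3],[.541,.157,.054],[.5897,-.142,.05]]))
z=load('wrist0');R,_=cv2.Rodrigues(z['rvec']);print(-R.T@z['tvec'],R)
for p in[(420,30),(365,75),(600,200),(560,450),(300,200),(430,150),(220,300),(420,300)]:print(p,world(z,*p),z['d'][p[1],p[0]])
# side estimates
z=load('side0')
f=lambda c,s,o:((c[0]+.5)/s-.5+o[0],(c[1]+.5)/s-.5+o[1])
P=[world(z,*f(c,8,(285,165)),h=.054) for c in[(155,190),(325,190),(340,315),(160,315)]]
print(np.round(P,4),np.mean(P,0))
print('handle bot',world(z,*f((246,255),8,(285,165)),h=.057),'top',world(z,*f((243,118),8,(285,165)),h=.112))
print('hole',world(z,*f((186,328),7,(365,220)),h=.05))
L=[world(z,*f(c,7,(365,220)),h=.05) for c in[(75,298),(202,427),(298,367),(170,235)]];print(np.round(L,4),np.mean(L,0))
F=[world(z,*f(c,7,(365,220)),h=.064) for c in[(145,175),(355,388),(678,205)]];print(np.round(F,4))
E
```

```text
top0 [[ 20.80068031 335.23445389]
 [-17.66260921 339.3569356 ]
 [250.08457642 205.3965631 ]
 [377.69663783 186.85359956]]
side0 [[155.32510308 106.27495158]
 [144.38702978  71.29907268]
 [314.93262026 196.13321061]
 [391.33338708 266.33026346]]
wrist0 [[321.62031678 277.65052137]
 [322.16945874 426.08536746]
 [120.95865574 539.57138219]
 [-32.20867218 615.85917558]]
[0.17689751 0.60394259 0.38362303] [[ 0.40557943  0.91405642 -0.00248609]
 [ 0.87107205 -0.38567953  0.30411312]
 [ 0.27701771 -0.12550759 -0.95263268]]
(420, 30) [0.16141134 0.6491202  0.23906944] 0.1277464
(365, 75) [0.15818257 0.64574118 0.10861258] 0.25155354
(600, 200) [0.17689751 0.60394259 0.38362303] 0.0
(560, 450) [0.17689751 0.60394259 0.38362303] 0.0
(300, 200) [0.22758068 0.56053878 0.05945177] 0.32830378
(430, 150) [0.23362802 0.68303574 0.05850177] 0.3155097
(220, 300) [0.22679146 0.53187766 0.23642013] 0.1630965
(420, 300) [0.26239994 0.61440632 0.23801517] 0.16108322
[[0.529  0.1991 0.054 ]
 [0.5805 0.1704 0.054 ]
 [0.5554 0.1147 0.054 ]
 [0.5024 0.1442 0.054 ]] [0.54180986 0.15710884 0.054     ]
handle bot [0.53993137 0.15273386 0.057     ] top [0.5437681  0.16025726 0.112     ]
hole [ 0.58912993 -0.14202495  0.05      ]
[[ 0.5628 -0.1125  0.05  ]
 [ 0.5702 -0.1794  0.05  ]
 [ 0.6131 -0.1744  0.05  ]
 [ 0.6074 -0.1051  0.05  ]] [ 0.58839597 -0.14284736  0.05      ]
[[ 0.6074 -0.0868  0.064 ]
 [ 0.617  -0.1985  0.064 ]
 [ 0.7624 -0.1885  0.064 ]]
```

```bash
python3 -m handwheel '[{"hand":1,"dx":2.6,"dy":-3.8,"dz":0},{"hand":1,"dx":2.6,"dy":-3.8,"dz":0},{"hand":1,"dx":2.6,"dy":-3.8,"dz":0},{"hand":1,"dx":2.6,"dy":-3.8,"dz":0},{"hand":1,"dx":2.6,"dy":-3.8,"dz":0},{"hand":1,"dx":2.6,"dy":-3.8,"dz":0},{"hand":1,"dx":2.6,"dy":-3.8,"dz":0},{"hand":1,"dx":2.6,"dy":-3.8,"dz":0},{"hand":1,"dx":2.6,"dy":-3.8,"dz":0},{"hand":1,"dx":2.6,"dy":-3.8,"dz":0}]'
```

```text
invalid input
```

```bash
python3 -m handwheel '[{"hand":1,"dx":2.6,"dy":-3.8,"dz":0,"wx":0,"wy":0,"wz":0},{"hand":1,"dx":2.6,"dy":-3.8,"dz":0,"wx":0,"wy":0,"wz":0},{"hand":1,"dx":2.6,"dy":-3.8,"dz":0,"wx":0,"wy":0,"wz":0},{"hand":1,"dx":2.6,"dy":-3.8,"dz":0,"wx":0,"wy":0,"wz":0},{"hand":1,"dx":2.6,"dy":-3.8,"dz":0,"wx":0,"wy":0,"wz":0},{"hand":1,"dx":2.6,"dy":-3.8,"dz":0,"wx":0,"wy":0,"wz":0},{"hand":1,"dx":2.6,"dy":-3.8,"dz":0,"wx":0,"wy":0,"wz":0},{"hand":1,"dx":2.6,"dy":-3.8,"dz":0,"wx":0,"wy":0,"wz":0},{"hand":1,"dx":2.6,"dy":-3.8,"dz":0,"wx":0,"wy":0,"wz":0},{"hand":1,"dx":2.6,"dy":-3.8,"dz":0,"wx":0,"wy":0,"wz":0}]'
```

```text
time_s: 1.15
position: [0.5142, 0.1895, 0.1927]
tcp_rot: [[-0.914, 0.406, -0.0], [0.406, 0.914, 0.0], [0.0, -0.0, -1.0]]
force: [-0.1, 0.4, 0.3]
opening: 1.001
```

```bash
python3 -m handwheel '[{"hand":1,"dx":1.5,"dy":-1.8,"dz":0,"wx":0,"wy":0,"wz":0},{"hand":1,"dx":1.25,"dy":-1.45,"dz":0,"wx":0,"wy":0,"wz":0},{"hand":1,"dx":0,"dy":0,"dz":0,"wx":0,"wy":0,"wz":0},{"hand":1,"dx":0,"dy":0,"dz":0,"wx":0,"wy":0,"wz":0}]'; python3 - <<'E'
from h import *
print(bot.read_state()['position'])
cap('wrist','w1')
E
```

```text
time_s: 1.55
position: [0.5403, 0.1592, 0.1925]
tcp_rot: [[-0.914, 0.406, -0.002], [0.406, 0.914, 0.001], [0.002, -0.0, -1.0]]
force: [-0.2, -0.1, 0.5]
opening: 0.999
[0.54026992 0.1592369  0.19250387]
```

View pics/w1.png

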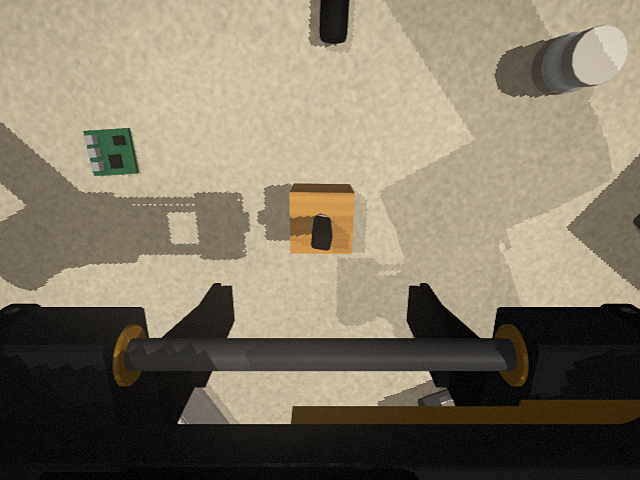

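```bash
python3 - <<'E'
from h import *
z=load('w1')
cv2.imwrite('pics/w1c.png',cv2.resize(z['im'][175:262,280:365,::-1],None,fx=6.5,fy=6.5,interpolation=cv2.INTER_CUBIC))
E
```

```text
(no output)
```

View pics/w1c.png

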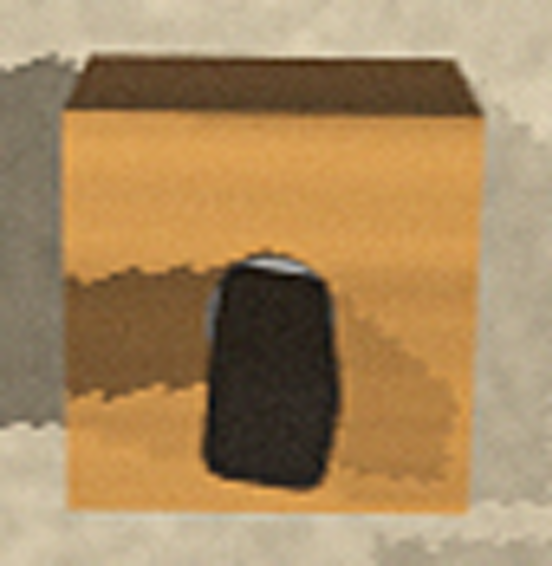

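```bash
python3 - <<'E'
from h import *
z=load('w1')
f=lambda c,s,o:((c[0]+.5)/s-.5+o[0],(c[1]+.5)/s-.5+o[1])
g=lambda c,h:world(z,*f(c,6.5,(280,175)),h=h)
a,b,c=[g(p,.112) for p in[(205,475),(325,492),(340,385)]]
print(a,b,c,np.linalg.norm(b-a),np.linalg.norm(c-b))
print(np.degrees(np.arctan2(*(b-a)[1::-1])),np.degrees(np.arctan2(*(c-b)[1::-1])),'center',(a+c)/2)
S=[g(p,.054) for p in[(62,108),(485,115),(470,512),(68,512)]]
print(np.round(S,4),np.mean(S,0))
for i in range(4):
    d=S[(i+1)%4]-S[i];print(np.linalg.norm(d),np.degrees(np.arctan2(d[1],d[0])))
print('collar back', g((268,250),.057))
# predicted handle outline for yaw
for yaw in(52,55,58,61,66):
  for C in[(.5415,.157)]:
    r=np.radians(yaw);u=np.array([np.cos(r),np.sin(r),0]);v=np.array([-np.sin(r),np.cos(r),0])
    q=[np.array([*C,h])+.008*(i*u+j*v) for h in(.112,.057) for i,j in((1,1),(1,-1),(-1,-1),(-1,1))]
    print(yaw,np.round((proj(z,q)-[280,175]+.5)*6.5-.5).tolist())
E
```

```text
[0.54498665 0.14815223 0.112     ] [0.55296986 0.1607139  0.112     ] [0.54114415 0.16783151 0.112     ] 0.014883783680256142 0.013802450893888926
57.563199352829905 148.9572866406747 center [0.5430654  0.15799187 0.112     ]
[[0.5041 0.1429 0.054 ]
 [0.5293 0.1973 0.054 ]
 [0.5836 0.1726 0.054 ]
 [0.5592 0.1177 0.054 ]] [0.5440412  0.15759881 0.054     ]
0.05990956885563728 65.11425605710377
0.05964196377879021 -24.452708076250723
0.06004984092465535 -113.92535776365793
0.06064760128433409 155.4155586095293
collar back [0.53407353 0.16150054 0.057     ]
52 [[340.0, 376.0], [307.0, 498.0], [180.0, 468.0], [211.0, 345.0], [328.0, 269.0], [300.0, 373.0], [193.0, 347.0], [220.0, 243.0]]
55 [[337.0, 372.0], [311.0, 495.0], [183.0, 471.0], [207.0, 348.0], [326.0, 266.0], [304.0, 371.0], [196.0, 351.0], [216.0, 245.0]]
58 [[334.0, 368.0], [315.0, 493.0], [186.0, 475.0], [203.0, 351.0], [323.0, 262.0], [307.0, 369.0], [198.0, 354.0], [213.0, 247.0]]
61 [[331.0, 365.0], [319.0, 490.0], [189.0, 479.0], [199.0, 353.0], [321.0, 259.0], [310.0, 366.0], [201.0, 357.0], [209.0, 250.0]]
66 [[326.0, 359.0], [325.0, 485.0], [194.0, 484.0], [193.0, 359.0], [316.0, 254.0], [315.0, 362.0], [205.0, 362.0], [204.0, 254.0]]
```

```bash
python3 -m handwheel '[{"hand":1,"dx":0.27,"dy":-0.2,"dz":0,"wx":0,"wy":0,"wz":-0.065},{"hand":1,"dx":0,"dy":0,"dz":-2,"wx":0,"wy":0,"wz":-0.065},{"hand":1,"dx":0,"dy":0,"dz":-3,"wx":0,"wy":0,"wz":0},{"hand":1,"dx":0,"dy":0,"dz":-2,"wx":0,"wy":0,"wz":0},{"hand":0.2,"dx":0,"dy":0,"dz":0,"wx":0,"wy":0,"wz":0},{"hand":0.2,"dx":0,"dy":0,"dz":0,"wx":0,"wy":0,"wz":0}]'; python3 - <<'E'
from h import *
cap('wrist','w2')
E
```

```text
time_s: 2.2
position: [0.5431, 0.1579, 0.123]
tcp_rot: [[-0.855, 0.519, -0.001], [0.519, 0.855, 0.0], [0.001, -0.0, -1.0]]
force: [-0.3, 1.8, 0.4]
opening: 0.892
```

View pics/w2.png

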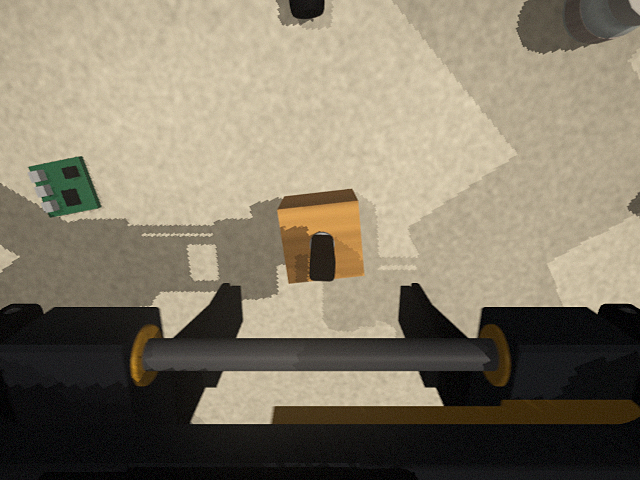

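```bash
python3 - <<'E'
from h import *
z=load('w2')
cv2.imwrite('pics/w2c.png',cv2.resize(z['im'][215:300,270:375,::-1],None,fx=7,fy=7,interpolation=cv2.INTER_CUBIC))
print(proj(z,[[.5431,.1579,.112],[.5431,.1579,.123]]))
E
```

```text
[[321.59466973 270.34978688]
 [321.65494121 277.60782083]]
```

View pics/w2c.png

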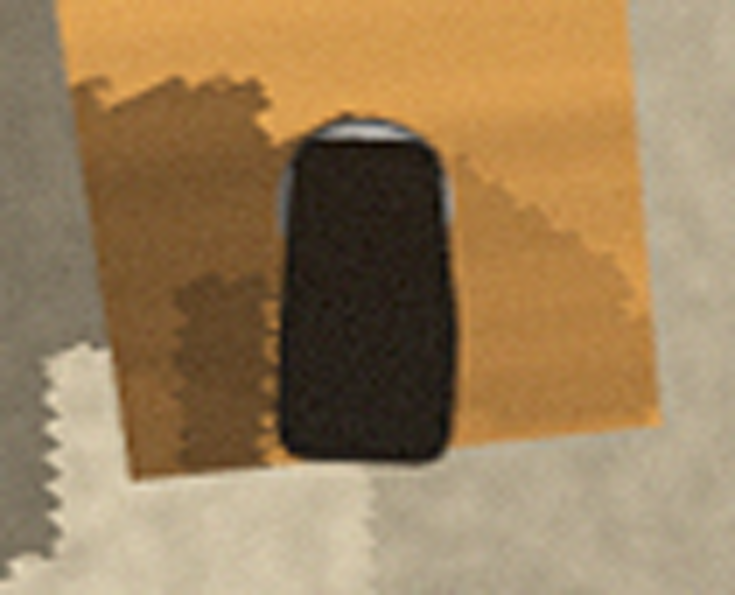

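```bash
python3 -m handwheel '[{"hand":0.2,"dx":0,"dy":0,"dz":-2.5,"wx":0,"wy":0,"wz":0},{"hand":0.2,"dx":0,"dy":0,"dz":-2.0,"wx":0,"wy":0,"wz":0},{"hand":0.2,"dx":0,"dy":0,"dz":-1.0,"wx":0,"wy":0,"wz":0},{"hand":-1,"dx":0,"dy":0,"dz":0,"wx":0,"wy":0,"wz":0},{"hand":-1,"dx":0,"dy":0,"dz":0,"wx":0,"wy":0,"wz":0},{"hand":-1,"dx":0,"dy":0,"dz":0,"wx":0,"wy":0,"wz":0},{"hand":-1,"dx":0,"dy":0,"dz":0,"wx":0,"wy":0,"wz":0},{"hand":-1,"dx":0,"dy":0,"dz":0,"wx":0,"wy":0,"wz":0},{"hand":-1,"dx":0,"dy":0,"dz":0,"wx":0,"wy":0,"wz":0}]'
```

```text
time_s: 3.15
position: [0.5441, 0.1568, 0.0683]
tcp_rot: [[-0.854, 0.521, 0.001], [0.521, 0.854, 0.0], [-0.001, 0.001, -1.0]]
force: [-0.4, -0.1, 2.5]
opening: 0.179
```

```bash
python3 -m handwheel '[{"hand":-1,"dx":0,"dy":0,"dz":0,"wx":0,"wy":0,"wz":0},{"hand":-1,"dx":0,"dy":0,"dz":0,"wx":0,"wy":0,"wz":0},{"hand":-1,"dx":0,"dy":0,"dz":0,"wx":0,"wy":0,"wz":0},{"hand":-1,"dx":0,"dy":0,"dz":0,"wx":0,"wy":0,"wz":0},{"hand":-1,"dx":0,"dy":0,"dz":0,"wx":0,"wy":0,"wz":0}]'
```

```text
time_s: 3.65
position: [0.5442, 0.1568, 0.0683]
tcp_rot: [[-0.854, 0.521, 0.001], [0.521, 0.854, 0.0], [-0.001, 0.001, -1.0]]
force: [0.2, -0.8, 5.6]
opening: 0.179
```

```bash
python3 -m handwheel '[{"hand":-1,"dx":0,"dy":0,"dz":0.3,"wx":0,"wy":0,"wz":0},{"hand":-1,"dx":0,"dy":0,"dz":0.7,"wx":0,"wy":0,"wz":0},{"hand":-1,"dx":0,"dy":0,"dz":1,"wx":0,"wy":0,"wz":0},{"hand":-1,"dx":0,"dy":0,"dz":1,"wx":0,"wy":0,"wz":0},{"hand":-1,"dx":0,"dy":0,"dz":1,"wx":0,"wy":0,"wz":0},{"hand":-1,"dx":0,"dy":0,"dz":1,"wx":0,"wy":0,"wz":0},{"hand":-1,"dx":0,"dy":0,"dz":1,"wx":0,"wy":0,"wz":0},{"hand":-1,"dx":0,"dy":0,"dz":1,"wx":0,"wy":0,"wz":0}]'; python3 - <<'E'
from h import *
print(bot.read_state()['position'],bot.read_state()['force'])
cap('wrist','w3');cap('side','s3')
E
```

```text
time_s: 4.45
position: [0.5438, 0.1567, 0.1389]
tcp_rot: [[-0.854, 0.521, 0.0], [0.521, 0.854, 0.0], [-0.0, 0.0, -1.0]]
force: [1.0, 0.7, -0.7]
opening: 0.178
[0.54377883 0.15674692 0.13887692] [ 0.99590003  0.71304516 -0.68325139]
```

View pics/w3.png

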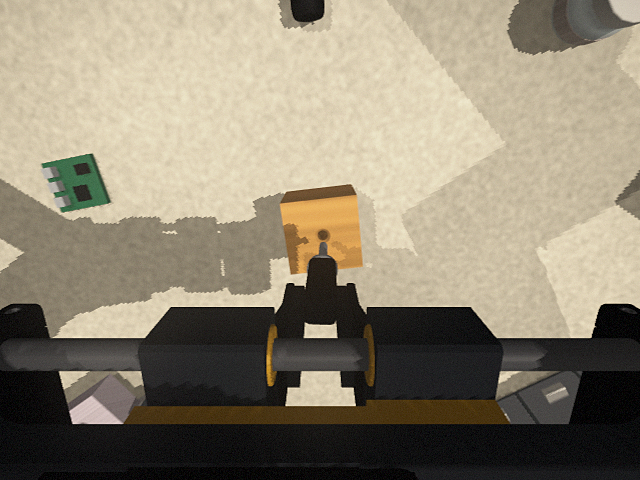

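View pics/s3.png

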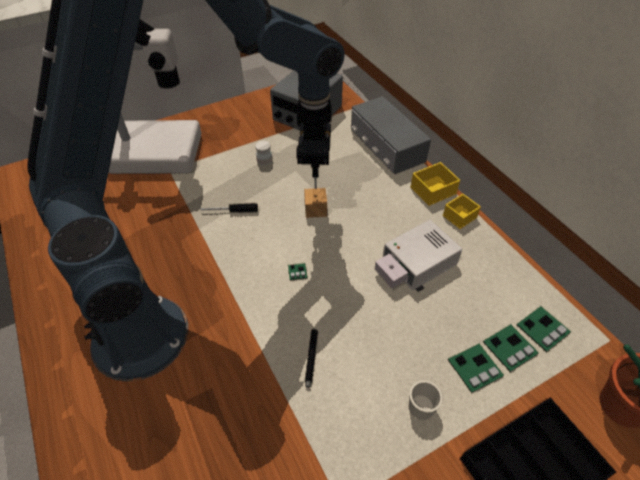

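```bash
python3 - <<'E'
from h import *
z=load('w3')
cv2.imwrite('pics/w3c.png',cv2.resize(z['im'][215:290,280:370,::-1],None,fx=8,fy=8,interpolation=cv2.INTER_CUBIC))
T=np.array([.54378,.15675,.13888])
g=lambda p:(proj(z,p)-[280,215]+.5)*8-.5
print(g([T-[0,0,.0603],T-[0,0,.0143],[T[0],T[1],.054]]))
E
```

```text
[[334.07321685 241.93541984]
 [335.81338819 429.95209784]
 [333.35987232 164.86216551]]
```

View pics/w3c.png

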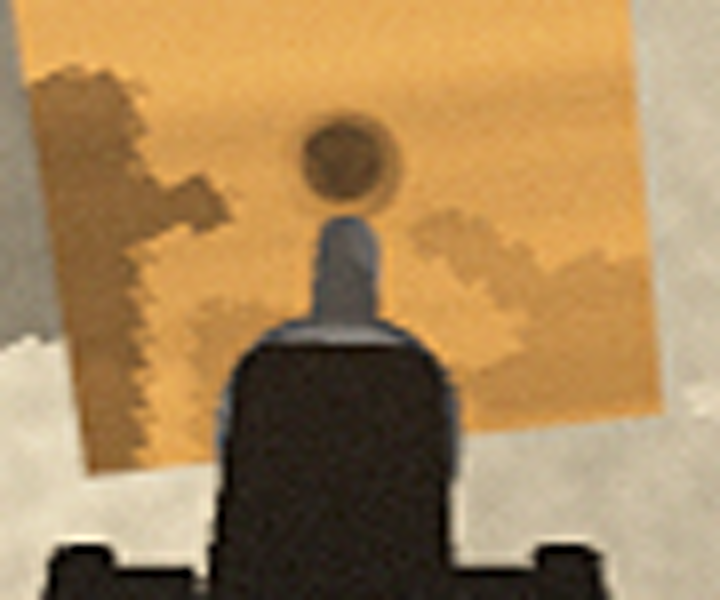

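```bash
python3 -m handwheel '[{"hand":-1,"dx":0.3,"dy":-1.5,"dz":0,"wx":0,"wy":0,"wz":0},{"hand":-1,"dx":0.6,"dy":-4,"dz":0,"wx":0,"wy":0,"wz":0},{"hand":-1,"dx":0.7,"dy":-4.3,"dz":0,"wx":0,"wy":0,"wz":0},{"hand":-1,"dx":0.7,"dy":-4.3,"dz":0,"wx":0,"wy":0,"wz":0},{"hand":-1,"dx":0.7,"dy":-4.3,"dz":0,"wx":0,"wy":0,"wz":0},{"hand":-1,"dx":0.7,"dy":-4.3,"dz":0,"wx":0,"wy":0,"wz":0},{"hand":-1,"dx":0.6,"dy":-4.0,"dz":0,"wx":0,"wy":0,"wz":0},{"hand":-1,"dx":0.5,"dy":-3.2,"dz":-0.4,"wx":0,"wy":0,"wz":0},{"hand":-1,"dx":0,"dy":0,"dz":0,"wx":0,"wy":0,"wz":0},{"hand":-1,"dx":0,"dy":0,"dz":0,"wx":0,"wy":0,"wz":0}]'; python3 - <<'E'
from h import *
print(bot.read_state()['position'],bot.read_state()['force'])
z=cap('wrist','w4');z=load('w4')
cv2.imwrite('pics/w4c.png',cv2.resize(z['im'][215:290,280:370,::-1],None,fx=8,fy=8,interpolation=cv2.INTER_CUBIC))
E
```

```text
time_s: 5.55
position: [0.5907, -0.1435, 0.1328]
tcp_rot: [[-0.852, 0.523, -0.002], [0.523, 0.852, 0.001], [0.002, -0.0, -1.0]]
force: [0.0, 0.3, -0.9]
opening: 0.177
[ 0.59067624 -0.14354574  0.1327762 ] [ 0.02251559  0.34829904 -0.88964459]
```

View pics/w4.png

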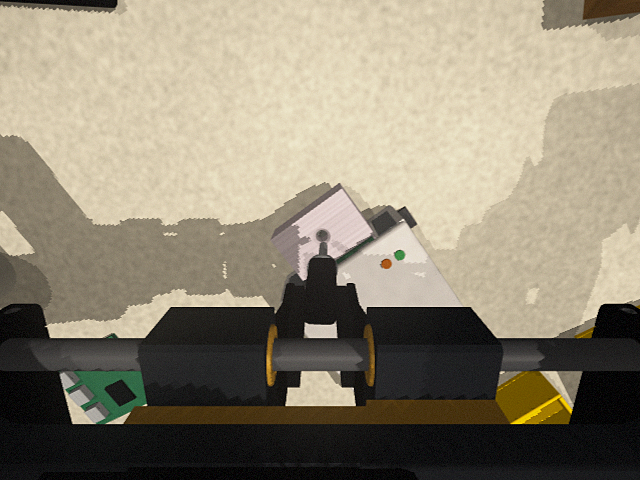

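View pics/w4c.png

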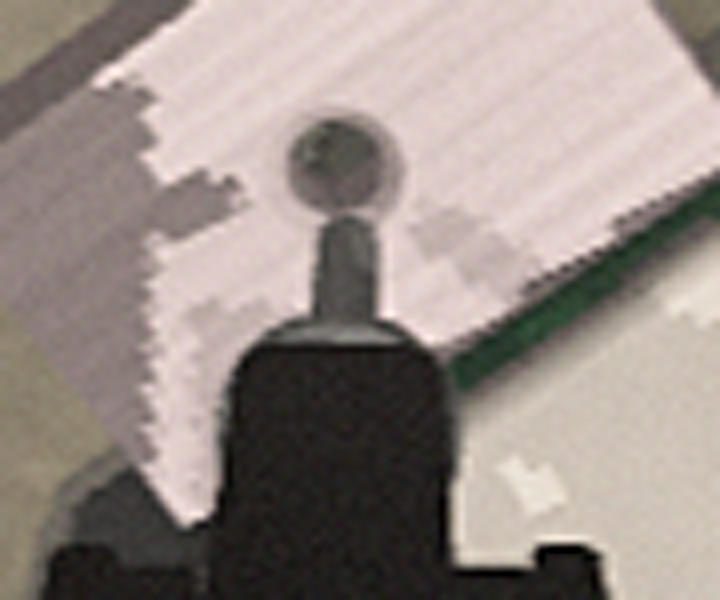

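```bash
python3 -m handwheel '[{"hand":-1,"dx":-0.07,"dy":0,"dz":-1.0,"wx":0,"wy":0,"wz":0},{"hand":-1,"dx":0,"dy":0,"dz":-0.8,"wx":0,"wy":0,"wz":0},{"hand":-1,"dx":0,"dy":0,"dz":0,"wx":0,"wy":0,"wz":0}]'; python3 - <<'E'
from h import *
print(bot.read_state()['position'],bot.read_state()['force'])
z=cap('wrist','w5');z=load('w5')
cv2.imwrite('pics/w5c.png',cv2.resize(z['im'][215:290,280:370,::-1],None,fx=8,fy=8,interpolation=cv2.INTER_CUBIC))
E
```

```text
time_s: 5.9
position: [0.5895, -0.1406, 0.114]
tcp_rot: [[-0.854, 0.52, -0.004], [0.52, 0.854, 0.002], [0.004, -0.001, -1.0]]
force: [-0.5, 1.3, -0.6]
opening: 0.177
[ 0.58949542 -0.1405933   0.11403989] [-0.50664767  1.33714559 -0.62870387]
```

View pics/w5c.png

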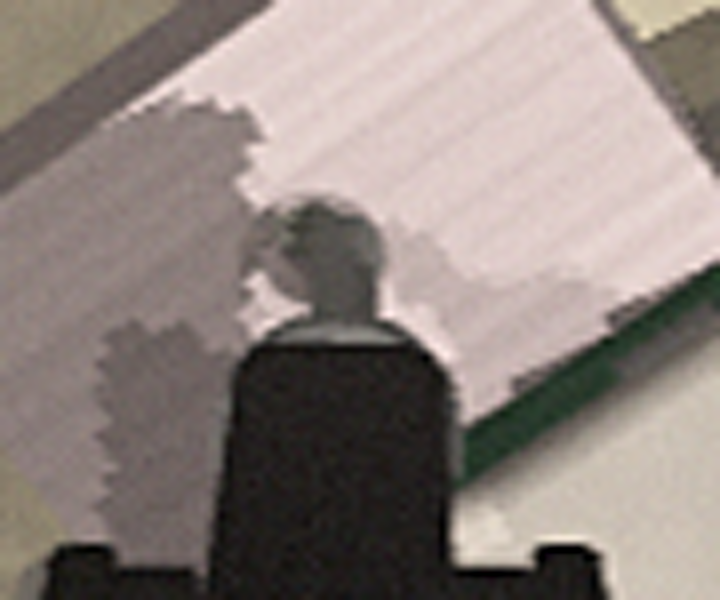

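```bash
python3 -m handwheel '[{"hand":-1,"dx":0.05,"dy":-0.29,"dz":0,"wx":0,"wy":0,"wz":0},{"hand":-1,"dx":0,"dy":0,"dz":0,"wx":0,"wy":0,"wz":0},{"hand":-1,"dx":0,"dy":0,"dz":0,"wx":0,"wy":0,"wz":0},{"hand":-1,"dx":0,"dy":0,"dz":0,"wx":0,"wy":0,"wz":0},{"hand":-1,"dx":0,"dy":0,"dz":0,"wx":0,"wy":0,"wz":0}]'; python3 - <<'E'
from h import *
print(bot.read_state()['position'],bot.read_state()['force'])
z=cap('wrist','w6');z=load('w6')
cv2.imwrite('pics/w6c.png',cv2.resize(z['im'][215:290,280:370,::-1],None,fx=8,fy=8,interpolation=cv2.INTER_CUBIC))
print(bot.read_state()['position'],bot.read_state()['qvel'])
E
```

```text
time_s: 6.45
position: [0.5916, -0.1452, 0.116]
tcp_rot: [[-0.854, 0.521, 0.0], [0.521, 0.854, -0.0], [-0.0, 0.0, -1.0]]
force: [0.6, -0.3, -1.9]
opening: 0.178
[ 0.59161574 -0.14520006  0.11602422] [ 0.5597245  -0.30240857 -1.89674447]
[ 0.59157637 -0.14519582  0.11596582] [ 0.02198515  0.12396272 -0.01009592  0.12424506 -0.02457982  0.03248308]
```

View pics/w6c.png

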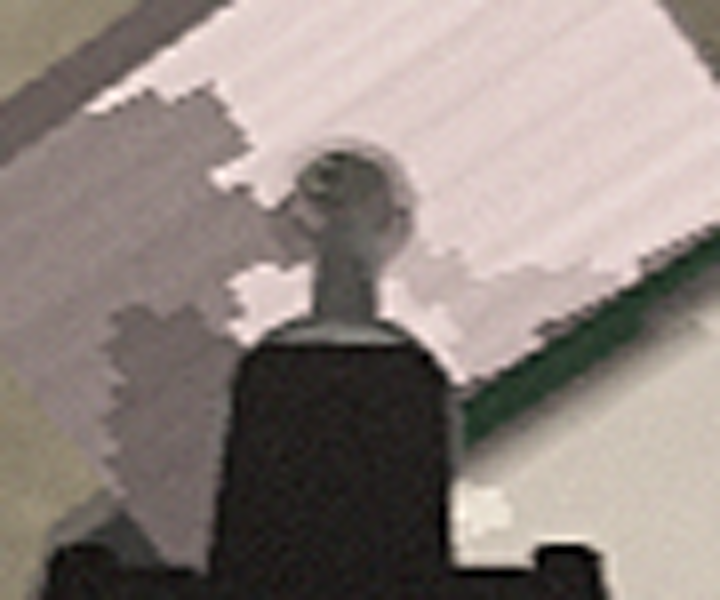

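```bash
python3 -m handwheel '[{"hand":-1,"dx":-0.2,"dy":0.15,"dz":0,"wx":0,"wy":0,"wz":0},{"hand":-1,"dx":0,"dy":0,"dz":-0.2,"wx":0,"wy":0,"wz":0},{"hand":-1,"dx":0,"dy":0,"dz":0,"wx":0,"wy":0,"wz":0},{"hand":-1,"dx":0,"dy":0,"dz":0,"wx":0,"wy":0,"wz":0},{"hand":-1,"dx":0,"dy":0,"dz":0,"wx":0,"wy":0,"wz":0},{"hand":-1,"dx":0,"dy":0,"dz":0,"wx":0,"wy":0,"wz":0}]'; python3 - <<'E'
from h import *
print(bot.read_state()['position'],bot.read_state()['force'])
z=cap('wrist','w7');z=load('w7')
cv2.imwrite('pics/w7c.png',cv2.resize(z['im'][215:290,280:370,::-1],None,fx=8,fy=8,interpolation=cv2.INTER_CUBIC))
T=bot.read_state()['position']
g=lambda p:(proj(z,p)-[280,215]+.5)*8-.5
print(g([T-[0,0,.0603],[T[0],T[1],.05]]))
E
```

```text
time_s: 7.1
position: [0.5896, -0.1437, 0.1139]
tcp_rot: [[-0.854, 0.521, 0.0], [0.521, 0.854, -0.0], [-0.0, 0.0, -1.0]]
force: [-0.1, 0.3, -0.7]
opening: 0.182
[ 0.5896317  -0.14367978  0.11388953] [-0.10197992  0.32891208 -0.6741734 ]
[[334.16549408 242.27747627]
 [334.06017686 230.23419937]]
```

View pics/w7c.png

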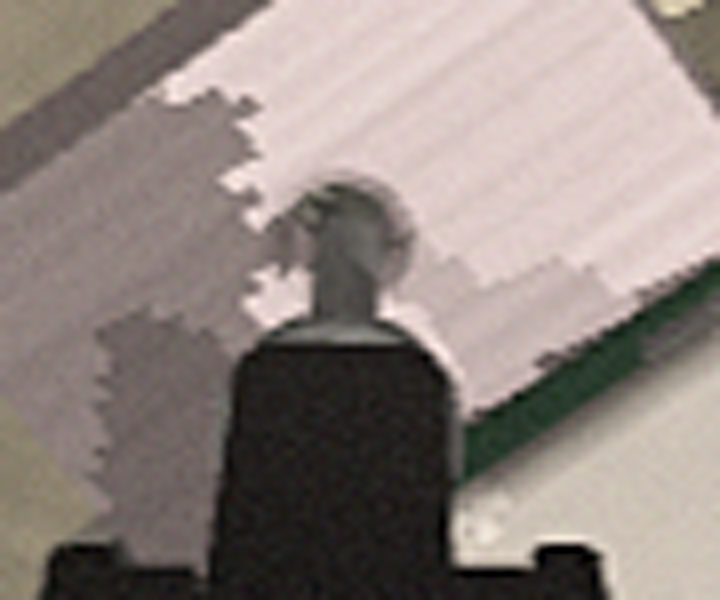

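```bash
python3 -m handwheel '[{"hand":-1,"dx":0,"dy":0,"dz":-0.3,"wx":0,"wy":0,"wz":0},{"hand":-1,"dx":0,"dy":0,"dz":-0.3,"wx":0,"wy":0,"wz":0},{"hand":-1,"dx":0,"dy":0,"dz":-0.2,"wx":0,"wy":0,"wz":0},{"hand":-1,"dx":0,"dy":0,"dz":0,"wx":0,"wy":0,"wz":0},{"hand":-1,"dx":0,"dy":0,"dz":0,"wx":0,"wy":0,"wz":0},{"hand":-1,"dx":0,"dy":0,"dz":0,"wx":0,"wy":0,"wz":0}]'
```

```text
time_s: 7.75
position: [0.5896, -0.1437, 0.1059]
tcp_rot: [[-0.854, 0.521, 0.0], [0.521, 0.854, -0.0], [-0.0, 0.0, -1.0]]
force: [-0.3, -0.8, -1.1]
opening: 0.177
```

```bash
python3 -m handwheel '[{"hand":-1,"dx":0,"dy":0,"dz":-0.1,"wx":0,"wy":0,"wz":0},{"hand":-1,"dx":0,"dy":0,"dz":-0.1,"wx":0,"wy":0,"wz":0},{"hand":-1,"dx":0,"dy":0,"dz":0,"wx":0,"wy":0,"wz":0},{"hand":-1,"dx":0,"dy":0,"dz":0,"wx":0,"wy":0,"wz":0}]'
```

```text
time_s: 8.15
position: [0.5895, -0.1436, 0.1038]
tcp_rot: [[-0.854, 0.521, -0.0], [0.521, 0.854, 0.0], [0.0, -0.0, -1.0]]
force: [-0.6, 0.1, -1.2]
opening: 0.176
```

```bash
python3 -m handwheel '[{"hand":-1,"dx":0,"dy":0,"dz":-0.1,"wx":0,"wy":0,"wz":0},{"hand":-1,"dx":0,"dy":0,"dz":-0.1,"wx":0,"wy":0,"wz":0},{"hand":-1,"dx":0,"dy":0,"dz":0,"wx":0,"wy":0,"wz":0},{"hand":-1,"dx":0,"dy":0,"dz":0,"wx":0,"wy":0,"wz":0}]'
```

```text
time_s: 8.55
position: [0.5895, -0.1437, 0.1018]
tcp_rot: [[-0.854, 0.521, -0.0], [0.521, 0.854, 0.0], [0.0, -0.0, -1.0]]
force: [-0.3, -1.0, -0.8]
opening: 0.176
```

```bash
python3 -m handwheel '[{"hand":-1,"dx":0,"dy":0,"dz":-0.1,"wx":0,"wy":0,"wz":0},{"hand":-1,"dx":0,"dy":0,"dz":0,"wx":0,"wy":0,"wz":0},{"hand":-1,"dx":0,"dy":0,"dz":0,"wx":0,"wy":0,"wz":0}]'
```

```text
time_s: 8.85
position: [0.5895, -0.1437, 0.1008]
tcp_rot: [[-0.854, 0.521, -0.0], [0.521, 0.854, 0.0], [0.0, -0.0, -1.0]]
force: [0.5, -0.8, -1.3]
opening: 0.176
```

```bash
python3 -m handwheel '[{"hand":-1,"dx":0,"dy":0,"dz":-0.1,"wx":0,"wy":0,"wz":0},{"hand":-1,"dx":0,"dy":0,"dz":0,"wx":0,"wy":0,"wz":0},{"hand":-1,"dx":0,"dy":0,"dz":0,"wx":0,"wy":0,"wz":0}]'
```

```text
time_s: 9.15
position: [0.5895, -0.1437, 0.0998]
tcp_rot: [[-0.854, 0.521, -0.0], [0.521, 0.854, 0.0], [0.0, -0.0, -1.0]]
force: [0.6, -0.1, -0.3]
opening: 0.176
```

```bash
python3 -m handwheel '[{"hand":-1,"dx":0,"dy":0,"dz":-0.1,"wx":0,"wy":0,"wz":0},{"hand":-1,"dx":0,"dy":0,"dz":0,"wx":0,"wy":0,"wz":0},{"hand":-1,"dx":0,"dy":0,"dz":0,"wx":0,"wy":0,"wz":0}]'
```

```text
time_s: 9.45
position: [0.5895, -0.1436, 0.0988]
tcp_rot: [[-0.854, 0.521, -0.0], [0.521, 0.854, 0.0], [0.0, -0.0, -1.0]]
force: [-0.4, 0.6, -1.2]
opening: 0.179
```

```bash
python3 -m handwheel '[{"hand":-1,"dx":0,"dy":0,"dz":-0.1,"wx":0,"wy":0,"wz":0},{"hand":-1,"dx":0,"dy":0,"dz":0,"wx":0,"wy":0,"wz":0},{"hand":-1,"dx":0,"dy":0,"dz":0,"wx":0,"wy":0,"wz":0}]'
```

```text
time_s: 9.75
position: [0.5895, -0.1436, 0.0978]
tcp_rot: [[-0.854, 0.521, -0.0], [0.521, 0.854, 0.0], [0.0, -0.0, -1.0]]
force: [0.7, -1.1, -0.9]
opening: 0.179
```

```bash
python3 -m handwheel '[{"hand":-1,"dx":0,"dy":0,"dz":-0.1,"wx":0,"wy":0,"wz":0},{"hand":-1,"dx":0,"dy":0,"dz":0,"wx":0,"wy":0,"wz":0},{"hand":-1,"dx":0,"dy":0,"dz":0,"wx":0,"wy":0,"wz":0}]'
```

```text
time_s: 10.05
position: [0.5895, -0.1437, 0.0968]
tcp_rot: [[-0.854, 0.521, -0.0], [0.521, 0.854, 0.0], [0.0, -0.0, -1.0]]
force: [0.5, -0.4, -1.1]
opening: 0.177
```

```bash
python3 -m handwheel '[{"hand":-1,"dx":0,"dy":0,"dz":-0.1,"wx":0,"wy":0,"wz":0},{"hand":-1,"dx":0,"dy":0,"dz":0,"wx":0,"wy":0,"wz":0},{"hand":-1,"dx":0,"dy":0,"dz":0,"wx":0,"wy":0,"wz":0}]'
```

```text
time_s: 10.35
position: [0.5899, -0.1438, 0.0963]
tcp_rot: [[-0.854, 0.521, 0.001], [0.521, 0.854, -0.0], [-0.001, 0.0, -1.0]]
force: [-0.5, -0.1, 1.4]
opening: 0.178
```

```bash
python3 -m handwheel '[{"hand":-1,"dx":0,"dy":0,"dz":-0.1,"wx":0,"wy":0,"wz":0},{"hand":-1,"dx":0,"dy":0,"dz":0,"wx":0,"wy":0,"wz":0},{"hand":-1,"dx":0,"dy":0,"dz":0,"wx":0,"wy":0,"wz":0}]'
```

```text
time_s: 10.65
position: [0.5898, -0.1438, 0.0951]
tcp_rot: [[-0.854, 0.521, 0.001], [0.521, 0.854, -0.0], [-0.001, 0.0, -1.0]]
force: [-0.1, 0.3, 2.7]
opening: 0.179
```

```bash
python3 -m handwheel '[{"hand":-1,"dx":0,"dy":0,"dz":-0.1,"wx":0,"wy":0,"wz":0},{"hand":-1,"dx":0,"dy":0,"dz":0,"wx":0,"wy":0,"wz":0},{"hand":-1,"dx":0,"dy":0,"dz":0,"wx":0,"wy":0,"wz":0}]'
```

```text
time_s: 10.95
position: [0.5898, -0.1438, 0.094]
tcp_rot: [[-0.854, 0.521, 0.001], [0.521, 0.854, -0.0], [-0.001, 0.0, -1.0]]
force: [0.2, -0.2, 5.0]
opening: 0.179
```

```bash
python3 -m handwheel '[{"hand":-1,"dx":0,"dy":0,"dz":-0.1,"wx":0,"wy":0,"wz":0},{"hand":-1,"dx":0,"dy":0,"dz":0,"wx":0,"wy":0,"wz":0},{"hand":-1,"dx":0,"dy":0,"dz":0,"wx":0,"wy":0,"wz":0}]'
```

```text
time_s: 11.25
position: [0.5898, -0.1438, 0.093]
tcp_rot: [[-0.854, 0.521, 0.001], [0.521, 0.854, -0.0], [-0.001, 0.0, -1.0]]
force: [-0.3, -0.3, 4.7]
opening: 0.178
```

```bash
python3 -m handwheel '[{"hand":-1,"dx":0,"dy":0,"dz":-0.05,"wx":0,"wy":0,"wz":0},{"hand":-1,"dx":0,"dy":0,"dz":0,"wx":0,"wy":0,"wz":0},{"hand":-1,"dx":0,"dy":0,"dz":0,"wx":0,"wy":0,"wz":0}]'
```

```text
time_s: 11.55
position: [0.5898, -0.1438, 0.0927]
tcp_rot: [[-0.854, 0.521, 0.001], [0.521, 0.854, -0.0], [-0.001, 0.0, -1.0]]
force: [-0.3, -0.0, 6.4]
opening: 0.179
```

```bash
python3 -m handwheel '[{"hand":-1,"dx":0,"dy":0,"dz":-0.03,"wx":0,"wy":0,"wz":0},{"hand":-1,"dx":0,"dy":0,"dz":0,"wx":0,"wy":0,"wz":0},{"hand":-1,"dx":0,"dy":0,"dz":0,"wx":0,"wy":0,"wz":0}]'; python3 -c "
from rig import bot
s=bot.read_state();print(s['position'],s['force'])"
```

```text
time_s: 11.85
position: [0.5899, -0.1438, 0.0924]
tcp_rot: [[-0.854, 0.521, 0.001], [0.521, 0.854, -0.0], [-0.001, 0.0, -1.0]]
force: [-0.7, 0.0, 6.6]
opening: 0.181
[ 0.58985764 -0.14380285  0.09239938] [-0.66716686  0.03699701  6.56785831]
```

```bash
python3 -m handwheel '[{"hand":-1,"dx":0,"dy":0,"dz":-0.04,"wx":0,"wy":0,"wz":0},{"hand":-1,"dx":0,"dy":0,"dz":0,"wx":0,"wy":0,"wz":0},{"hand":-1,"dx":0,"dy":0,"dz":0,"wx":0,"wy":0,"wz":0}]'
```

```text
time_s: 12.15
position: [0.59, -0.1439, 0.0922]
tcp_rot: [[-0.854, 0.521, 0.001], [0.521, 0.854, -0.0], [-0.001, 0.0, -1.0]]
force: [-0.2, -0.6, 6.0]
opening: 0.18
```

```bash
python3 -m handwheel '[{"hand":-1,"dx":0,"dy":0,"dz":-0.05,"wx":0,"wy":0,"wz":0},{"hand":-1,"dx":0,"dy":0,"dz":0,"wx":0,"wy":0,"wz":0},{"hand":-1,"dx":0,"dy":0,"dz":0,"wx":0,"wy":0,"wz":0}]'; python3 -c "
from rig import bot
s=bot.read_state();print(s['position'],s['force'])"
```

```text
time_s: 12.45
position: [0.5902, -0.144, 0.0922]
tcp_rot: [[-0.854, 0.521, 0.002], [0.521, 0.854, -0.001], [-0.002, 0.0, -1.0]]
force: [-0.9, 0.4, 9.3]
opening: 0.177
[ 0.59024301 -0.14397122  0.0921558 ] [-0.86766446  0.44717153  9.31672841]
```

```bash
python3 -m handwheel '[{"hand":-1,"dx":-0.1,"dy":-0.007,"dz":0,"wx":0,"wy":0,"wz":0},{"hand":-1,"dx":-0.1,"dy":-0.008,"dz":0,"wx":0,"wy":0,"wz":0},{"hand":-1,"dx":-0.1,"dy":-0.007,"dz":0,"wx":0,"wy":0,"wz":0},{"hand":-1,"dx":-0.1,"dy":-0.008,"dz":0,"wx":0,"wy":0,"wz":0},{"hand":-1,"dx":0,"dy":0,"dz":0,"wx":0,"wy":0,"wz":0},{"hand":-1,"dx":0,"dy":0,"dz":0,"wx":0,"wy":0,"wz":0}]'
```

```text
time_s: 13.05
position: [0.5876, -0.144, 0.0921]
tcp_rot: [[-0.853, 0.521, 0.005], [0.521, 0.853, -0.0], [-0.004, 0.002, -1.0]]
force: [2.2, 1.1, 6.5]
opening: 0.182
```

```bash
python3 -m handwheel '[{"hand":-1,"dx":-0.1,"dy":-0.007,"dz":0,"wx":0,"wy":0,"wz":0},{"hand":-1,"dx":-0.1,"dy":-0.008,"dz":0,"wx":0,"wy":0,"wz":0},{"hand":-1,"dx":-0.1,"dy":-0.007,"dz":0,"wx":0,"wy":0,"wz":0},{"hand":-1,"dx":-0.1,"dy":-0.008,"dz":0,"wx":0,"wy":0,"wz":0},{"hand":-1,"dx":0,"dy":0,"dz":0,"wx":0,"wy":0,"wz":0},{"hand":-1,"dx":0,"dy":0,"dz":0,"wx":0,"wy":0,"wz":0}]'; python3 - <<'E'
from h import *
print(bot.read_state()['position'],bot.read_state()['force'])
z=cap('wrist','w8');z=load('w8')
cv2.imwrite('pics/w8c.png',cv2.resize(z['im'][165:290,230:370,::-1],None,fx=5,fy=5,interpolation=cv2.INTER_CUBIC))
E
```

```text
time_s: 13.65
position: [0.584, -0.1443, 0.0921]
tcp_rot: [[-0.853, 0.522, 0.006], [0.522, 0.853, -0.0], [-0.005, 0.003, -1.0]]
force: [2.3, 1.3, 6.6]
opening: 0.182
[ 0.58401198 -0.14428102  0.09214353] [2.33834725 1.31760351 6.61014233]
```

View pics/w8c.png

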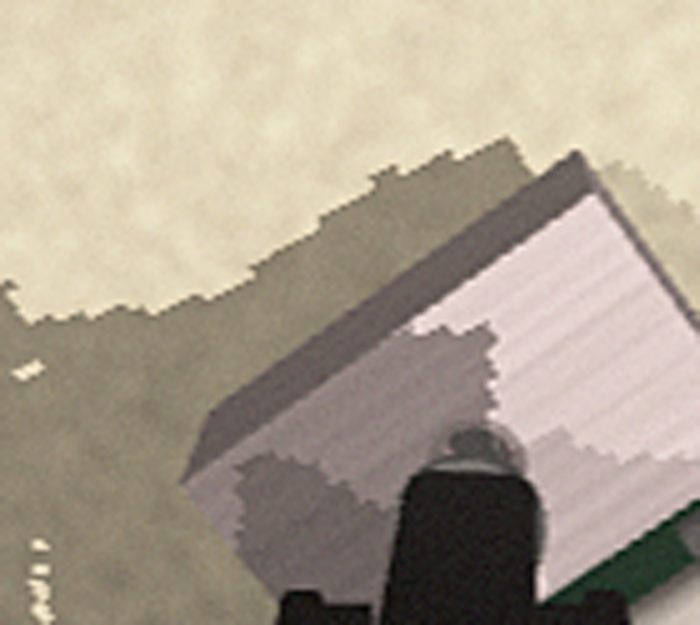

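```bash
python3 - <<'E'
from h import *
z=load('w8')
f=lambda c:((c[0]+.5)/5-.5+230,(c[1]+.5)/5-.5+165)
a,b=[world(z,*f(c),h=.05) for c in[(182,484),(597,196)]]
d=b-a;print(a,b,np.linalg.norm(d),np.degrees(np.arctan2(d[1],d[0])))
a=(a+b)/2;print(a)
E
python3 -m handwheel '[{"hand":-1,"dx":-0.1,"dy":-0.007,"dz":-0.03,"wx":0,"wy":0,"wz":0},{"hand":-1,"dx":-0.1,"dy":-0.007,"dz":0,"wx":0,"wy":0,"wz":0},{"hand":-1,"dx":-0.1,"dy":-0.007,"dz":0,"wx":0,"wy":0,"wz":0},{"hand":-1,"dx":-0.1,"dy":-0.007,"dz":0,"wx":0,"wy":0,"wz":0},{"hand":-1,"dx":-0.1,"dy":-0.007,"dz":0,"wx":0,"wy":0,"wz":0},{"hand":-1,"dx":-0.1,"dy":-0.007,"dz":0,"wx":0,"wy":0,"wz":0},{"hand":-1,"dx":-0.1,"dy":-0.007,"dz":0,"wx":0,"wy":0,"wz":0},{"hand":-1,"dx":-0.1,"dy":-0.007,"dz":0,"wx":0,"wy":0,"wz":0}]'
```

```text
[ 0.56941931 -0.18017326  0.05      ] [ 0.56427616 -0.110843    0.05      ] 0.06952076229785728 94.24262138285744
[ 0.56684774 -0.14550813  0.05      ]
time_s: 14.5
position: [0.5764, -0.1449, 0.0921]
tcp_rot: [[-0.853, 0.522, 0.006], [0.522, 0.853, -0.001], [-0.006, 0.003, -1.0]]
force: [2.2, 0.5, 6.9]
opening: 0.183
```

```bash
python3 -m handwheel '[{"hand":-1,"dx":-0.12,"dy":-0.009,"dz":0,"wx":0,"wy":0,"wz":0},{"hand":-1,"dx":-0.12,"dy":-0.009,"dz":0,"wx":0,"wy":0,"wz":0},{"hand":-1,"dx":-0.12,"dy":-0.009,"dz":0,"wx":0,"wy":0,"wz":0},{"hand":-1,"dx":-0.12,"dy":-0.009,"dz":0,"wx":0,"wy":0,"wz":0},{"hand":-1,"dx":-0.12,"dy":-0.009,"dz":0,"wx":0,"wy":0,"wz":0},{"hand":-1,"dx":-0.12,"dy":-0.009,"dz":0,"wx":0,"wy":0,"wz":0},{"hand":-1,"dx":-0.12,"dy":-0.009,"dz":0,"wx":0,"wy":0,"wz":0},{"hand":-1,"dx":-0.12,"dy":-0.009,"dz":0,"wx":0,"wy":0,"wz":0}]'
```

```text
time_s: 15.3
position: [0.5668, -0.1457, 0.0921]
tcp_rot: [[-0.853, 0.522, 0.006], [0.522, 0.853, -0.001], [-0.006, 0.003, -1.0]]
force: [2.6, 0.8, 6.6]
opening: 0.178
```

```bash
python3 -m handwheel '[{"hand":-1,"dx":-0.12,"dy":-0.009,"dz":0,"wx":0,"wy":0,"wz":0},{"hand":-1,"dx":-0.12,"dy":-0.009,"dz":0,"wx":0,"wy":0,"wz":0},{"hand":-1,"dx":-0.12,"dy":-0.009,"dz":0,"wx":0,"wy":0,"wz":0},{"hand":-1,"dx":-0.12,"dy":-0.009,"dz":0,"wx":0,"wy":0,"wz":0},{"hand":-1,"dx":-0.12,"dy":-0.009,"dz":0,"wx":0,"wy":0,"wz":0},{"hand":-1,"dx":-0.12,"dy":-0.009,"dz":0,"wx":0,"wy":0,"wz":0},{"hand":-1,"dx":-0.12,"dy":-0.009,"dz":0,"wx":0,"wy":0,"wz":0},{"hand":-1,"dx":-0.12,"dy":-0.009,"dz":0,"wx":0,"wy":0,"wz":0}]'
```

```text
time_s: 16.1
position: [0.5571, -0.1464, 0.092]
tcp_rot: [[-0.853, 0.522, 0.006], [0.522, 0.853, -0.001], [-0.006, 0.003, -1.0]]
force: [2.7, 1.2, 7.1]
opening: 0.18
```

```bash
python3 -m handwheel '[{"hand":-1,"dx":-0.1,"dy":-0.007,"dz":0,"wx":0,"wy":0,"wz":0},{"hand":-1,"dx":-0.1,"dy":-0.007,"dz":0,"wx":0,"wy":0,"wz":0},{"hand":-1,"dx":-0.1,"dy":-0.007,"dz":0,"wx":0,"wy":0,"wz":0},{"hand":-1,"dx":-0.1,"dy":-0.007,"dz":0,"wx":0,"wy":0,"wz":0},{"hand":-1,"dx":-0.1,"dy":-0.007,"dz":0,"wx":0,"wy":0,"wz":0},{"hand":-1,"dx":-0.1,"dy":-0.007,"dz":0,"wx":0,"wy":0,"wz":0},{"hand":-1,"dx":-0.1,"dy":-0.007,"dz":0,"wx":0,"wy":0,"wz":0},{"hand":-1,"dx":-0.1,"dy":-0.007,"dz":0,"wx":0,"wy":0,"wz":0},{"hand":-1,"dx":-0.1,"dy":-0.007,"dz":0,"wx":0,"wy":0,"wz":0}]'
```

```text
time_s: 17.0
position: [0.5482, -0.1471, 0.092]
tcp_rot: [[-0.853, 0.522, 0.006], [0.522, 0.853, -0.001], [-0.006, 0.003, -1.0]]
force: [2.8, 1.2, 7.6]
opening: 0.177
```

```bash
python3 -m handwheel '[{"hand":-1,"dx":-0.08,"dy":-0.006,"dz":0,"wx":0,"wy":0,"wz":0},{"hand":-1,"dx":-0.08,"dy":-0.006,"dz":0,"wx":0,"wy":0,"wz":0},{"hand":-1,"dx":0,"dy":0,"dz":0,"wx":0,"wy":0,"wz":0}]'
```

```text
time_s: 17.3
position: [0.5464, -0.1473, 0.092]
tcp_rot: [[-0.853, 0.522, 0.006], [0.522, 0.853, -0.001], [-0.006, 0.002, -1.0]]
force: [1.8, 1.7, 8.3]
opening: 0.18
```

Now small steps toward the stop, watching the x force.

```bash
python3 -m handwheel '[{"hand":-1,"dx":-0.05,"dy":-0.004,"dz":0,"wx":0,"wy":0,"wz":0},{"hand":-1,"dx":-0.05,"dy":-0.004,"dz":0,"wx":0,"wy":0,"wz":0},{"hand":-1,"dx":0,"dy":0,"dz":0,"wx":0,"wy":0,"wz":0}]'
```

```text
time_s: 17.6
position: [0.5455, -0.1474, 0.092]
tcp_rot: [[-0.853, 0.522, 0.006], [0.522, 0.853, -0.001], [-0.006, 0.002, -1.0]]
force: [2.8, 1.2, 7.4]
opening: 0.183
```

```bash
python3 -m handwheel '[{"hand":-1,"dx":-0.05,"dy":-0.004,"dz":0,"wx":0,"wy":0,"wz":0},{"hand":-1,"dx":-0.05,"dy":-0.004,"dz":0,"wx":0,"wy":0,"wz":0},{"hand":-1,"dx":0,"dy":0,"dz":0,"wx":0,"wy":0,"wz":0}]'
```

```text
time_s: 17.9
position: [0.5445, -0.1475, 0.092]
tcp_rot: [[-0.853, 0.522, 0.006], [0.522, 0.853, -0.001], [-0.006, 0.002, -1.0]]
force: [2.8, 0.5, 7.8]
opening: 0.181
```

```bash
python3 -m handwheel '[{"hand":-1,"dx":-0.05,"dy":-0.004,"dz":0,"wx":0,"wy":0,"wz":0},{"hand":-1,"dx":-0.05,"dy":-0.004,"dz":0,"wx":0,"wy":0,"wz":0},{"hand":-1,"dx":0,"dy":0,"dz":0,"wx":0,"wy":0,"wz":0}]'
```

```text
time_s: 18.2
position: [0.5435, -0.1475, 0.092]
tcp_rot: [[-0.853, 0.522, 0.006], [0.522, 0.853, -0.001], [-0.006, 0.002, -1.0]]
force: [2.3, 1.6, 6.6]
opening: 0.181
```

```bash
python3 -m handwheel '[{"hand":-1,"dx":-0.05,"dy":-0.004,"dz":0,"wx":0,"wy":0,"wz":0},{"hand":-1,"dx":-0.05,"dy":-0.004,"dz":0,"wx":0,"wy":0,"wz":0},{"hand":-1,"dx":0,"dy":0,"dz":0,"wx":0,"wy":0,"wz":0}]'
```

```text
time_s: 18.5
position: [0.5424, -0.1476, 0.092]
tcp_rot: [[-0.853, 0.522, 0.006], [0.522, 0.853, -0.001], [-0.006, 0.002, -1.0]]
force: [2.8, 1.3, 8.2]
opening: 0.18
```

```bash
python3 -m handwheel '[{"hand":-1,"dx":-0.05,"dy":-0.004,"dz":0,"wx":0,"wy":0,"wz":0},{"hand":-1,"dx":-0.05,"dy":-0.004,"dz":0,"wx":0,"wy":0,"wz":0},{"hand":-1,"dx":0,"dy":0,"dz":0,"wx":0,"wy":0,"wz":0}]'
```

```text
time_s: 18.8
position: [0.5415, -0.1477, 0.092]
tcp_rot: [[-0.853, 0.522, 0.006], [0.522, 0.853, -0.001], [-0.006, 0.002, -1.0]]
force: [1.4, 1.1, 7.7]
opening: 0.179
```

```bash
python3 -m handwheel '[{"hand":-1,"dx":-0.05,"dy":-0.004,"dz":0,"wx":0,"wy":0,"wz":0},{"hand":-1,"dx":-0.05,"dy":-0.004,"dz":0,"wx":0,"wy":0,"wz":0},{"hand":-1,"dx":0,"dy":0,"dz":0,"wx":0,"wy":0,"wz":0}]'
```

```text
time_s: 19.1
position: [0.5406, -0.1477, 0.092]
tcp_rot: [[-0.853, 0.522, 0.006], [0.522, 0.853, -0.001], [-0.006, 0.003, -1.0]]
force: [2.5, 1.4, 7.1]
opening: 0.181
```

```bash
python3 -m handwheel '[{"hand":-1,"dx":-0.05,"dy":-0.004,"dz":0,"wx":0,"wy":0,"wz":0},{"hand":-1,"dx":-0.05,"dy":-0.004,"dz":0,"wx":0,"wy":0,"wz":0},{"hand":-1,"dx":0,"dy":0,"dz":0,"wx":0,"wy":0,"wz":0}]'; python3 - <<'E'
from h import *
z=cap('wrist','w9');z=cap('top','t9');z=load('w9')
cv2.imwrite('pics/w9c.png',cv2.resize(z['im'][165:310,230:410,::-1],None,fx=4,fy=4,interpolation=cv2.INTER_CUBIC))
E
```

```text
time_s: 19.4
position: [0.5397, -0.1477, 0.092]
tcp_rot: [[-0.853, 0.522, 0.007], [0.522, 0.853, -0.001], [-0.006, 0.003, -1.0]]
force: [2.7, 1.5, 7.2]
opening: 0.183
```

View pics/w9c.png

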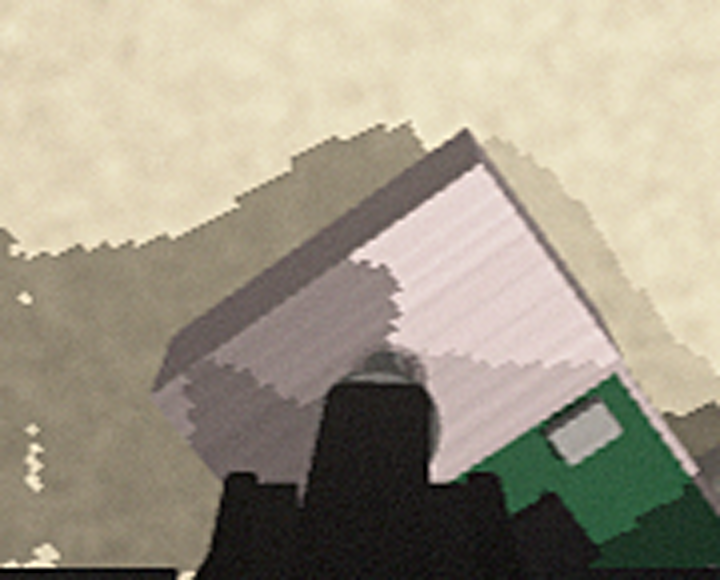

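```bash
python3 - <<'E'
from h import *
z=load('w9')
f=lambda c:((c[0]+.5)/4-.5+230,(c[1]+.5)/4-.5+165)
a,b=[world(z,*f(c),h=.05) for c in[(154,390),(483,163)]]
d=b-a;print((a+b)/2,np.linalg.norm(d),np.degrees(np.arctan2(d[1],d[0])))
for n in('w7','w8'):
    pass
E
python3 -m handwheel '[{"hand":-1,"dx":-0.05,"dy":-0.004,"dz":0,"wx":0,"wy":0,"wz":0},{"hand":-1,"dx":-0.05,"dy":-0.004,"dz":0,"wx":0,"wy":0,"wz":0},{"hand":-1,"dx":0,"dy":0,"dz":0,"wx":0,"wy":0,"wz":0}]'
```

```text
[ 0.52386076 -0.14836093  0.05      ] 0.06875808185998492 94.12518100128513
time_s: 19.8
position: [0.5388, -0.1478, 0.0919]
tcp_rot: [[-0.853, 0.522, 0.007], [0.522, 0.853, -0.001], [-0.006, 0.003, -1.0]]
force: [2.6, 1.8, 5.7]
opening: 0.177
```

```bash
python3 -m handwheel '[{"hand":-1,"dx":-0.05,"dy":-0.004,"dz":0,"wx":0,"wy":0,"wz":0},{"hand":-1,"dx":-0.05,"dy":-0.004,"dz":0,"wx":0,"wy":0,"wz":0},{"hand":-1,"dx":0,"dy":0,"dz":0,"wx":0,"wy":0,"wz":0}]'
```

```text
time_s: 20.1
position: [0.5378, -0.1478, 0.0918]
tcp_rot: [[-0.853, 0.522, 0.007], [0.522, 0.853, -0.001], [-0.006, 0.003, -1.0]]
force: [2.7, 1.9, 6.5]
opening: 0.179
```

```bash
python3 - <<'E'
from h import *
z=load('w7')
cv2.imwrite('pics/w7d.png',cv2.resize(z['im'][165:310,230:410,::-1],None,fx=4,fy=4,interpolation=cv2.INTER_CUBIC))
E
```

```text
(no output)
```

View pics/w7d.png

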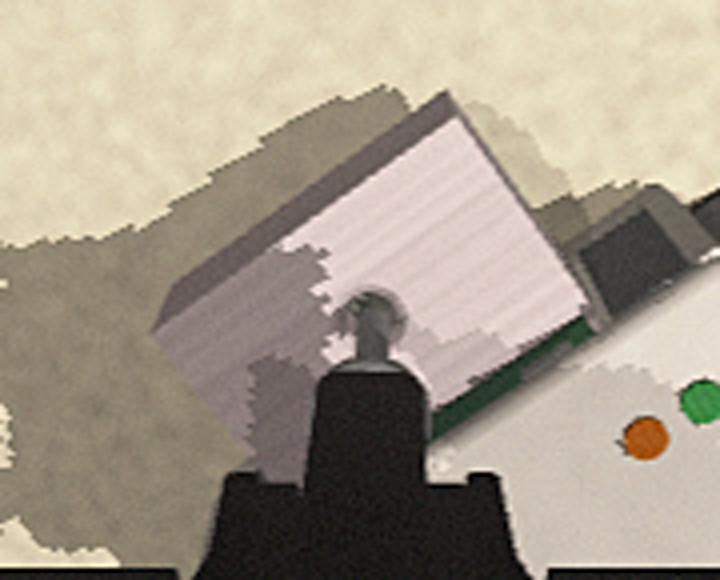

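```bash
python3 - <<'E'
from h import *
z=load('w7')
f=lambda c:((c[0]+.5)/4-.5+230,(c[1]+.5)/4-.5+165)
a,b=[world(z,*f(c),h=.05) for c in[(152,333),(458,117)]]
d=b-a;print((a+b)/2,np.linalg.norm(d),np.degrees(np.arctan2(d[1],d[0])))
cap('wrist','w10');z=load('w10')
print(bot.read_state()['position'],bot.read_state()['force'],bot.read_state()['moment'])
cv2.imwrite('pics/w10c.png',cv2.resize(z['im'][165:310,230:410,::-1],None,fx=4,fy=4,interpolation=cv2.INTER_CUBIC))
E
```

```text
[ 0.56908986 -0.1451872   0.05      ] 0.06954136616578574 94.438615093448
[ 0.53780858 -0.14784104  0.09185098] [3.32136924 1.6063157  6.25450899] [ 0.55852512 -0.89605913  0.00874115]
```

View pics/w10c.png

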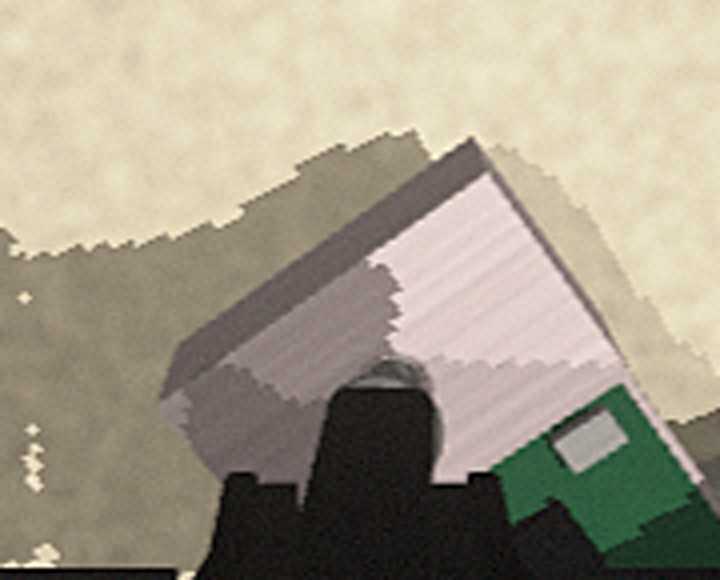

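```bash
python3 - <<'E'
from h import *
f=lambda c:((c[0]+.5)/4-.5+230,(c[1]+.5)/4-.5+165)
z=load('w10')
a,b=[world(z,*f(c),h=.05) for c in[(160,399),(488,172)]]
d=b-a;print((a+b)/2,np.linalg.norm(d),np.degrees(np.arctan2(d[1],d[0])))
E
```

```text
[ 0.523734   -0.14844765  0.05      ] 0.06873036519743257 94.27650487023355
```

```bash
python3 -m handwheel '[{"hand":-1,"dx":0,"dy":0,"dz":0.1,"wx":0,"wy":0,"wz":0},{"hand":-1,"dx":0,"dy":0,"dz":0.1,"wx":0,"wy":0,"wz":0},{"hand":-1,"dx":0,"dy":0,"dz":0.15,"wx":0,"wy":0,"wz":0},{"hand":-1,"dx":0,"dy":0,"dz":0.15,"wx":0,"wy":0,"wz":0},{"hand":-1,"dx":0,"dy":0,"dz":0.2,"wx":0,"wy":0,"wz":0},{"hand":-1,"dx":0,"dy":0,"dz":0.2,"wx":0,"wy":0,"wz":0}]'
```

```text
time_s: 20.75
position: [0.5343, -0.1476, 0.0992]
tcp_rot: [[-0.854, 0.521, -0.001], [0.521, 0.854, 0.0], [0.001, -0.0, -1.0]]
force: [4.0, 0.7, -2.0]
opening: 0.183
```

```bash
python3 -m handwheel '[{"hand":-1,"dx":0,"dy":0,"dz":0.3,"wx":0,"wy":0,"wz":0},{"hand":-1,"dx":0,"dy":0,"dz":0.5,"wx":0,"wy":0,"wz":0},{"hand":-1,"dx":0,"dy":0,"dz":0.8,"wx":0,"wy":0,"wz":0},{"hand":-1,"dx":0,"dy":0,"dz":1.0,"wx":0,"wy":0,"wz":0},{"hand":-1,"dx":0,"dy":0,"dz":1.0,"wx":0,"wy":0,"wz":0},{"hand":-1,"dx":0,"dy":0,"dz":0.5,"wx":0,"wy":0,"wz":0},{"hand":-1,"dx":0,"dy":0,"dz":0,"wx":0,"wy":0,"wz":0},{"hand":-1,"dx":0,"dy":0,"dz":0,"wx":0,"wy":0,"wz":0}]';python3 - <<'E'
from h import *
cap('wrist','w11');z=load('w11');T=bot.read_state()['position'];print(T)
cv2.imwrite('pics/w11c.png',cv2.resize(z['im'][165:310,230:410,::-1],None,fx=4,fy=4,interpolation=cv2.INTER_CUBIC))
cap('side','s11');z=load('side11' if 0 else 's11')
print(proj(z,[T-[0,0,.0603],T+[0,0,.04]]))
E
```

```text
time_s: 21.55
position: [0.5345, -0.1477, 0.141]
tcp_rot: [[-0.854, 0.521, -0.0], [0.521, 0.854, -0.0], [0.0, -0.0, -1.0]]
force: [-0.3, -1.1, -0.6]
opening: 0.178
[ 0.53434776 -0.14759829  0.1406924 ]
[[374.28356879 269.27851588]
 [377.95257296 241.44875064]]
```

View pics/w11c.png

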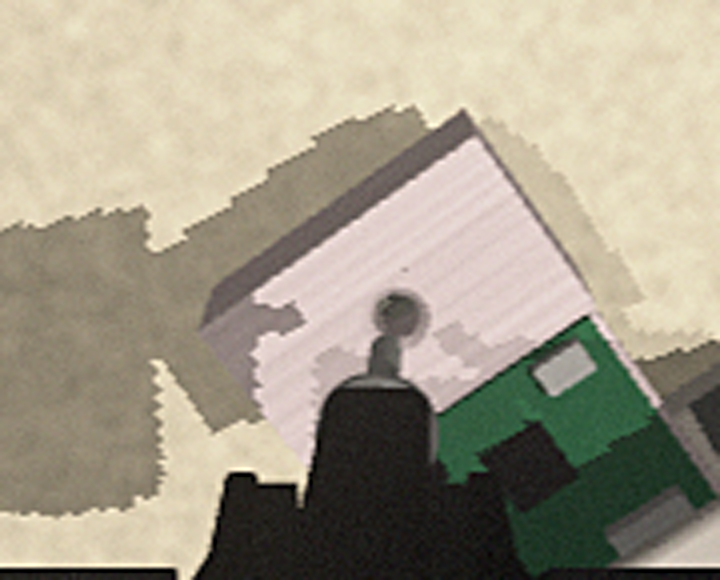

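View pics/s11.png

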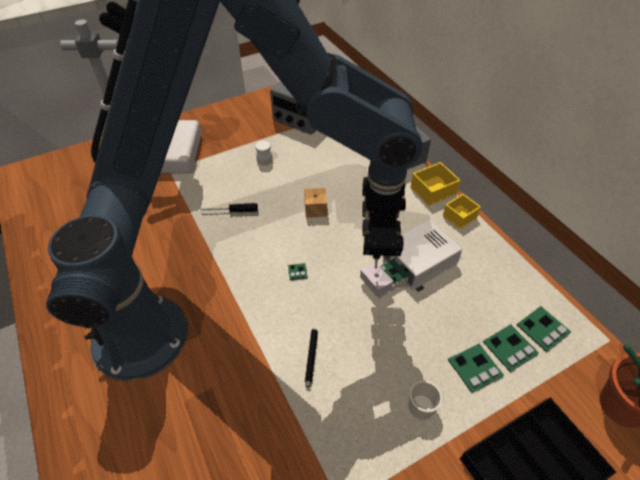

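```bash
python3 - <<'E'
from h import *
z=load('w11')
cv2.imwrite('pics/w11d.png',cv2.resize(z['im'][215:290,280:370,::-1],None,fx=8,fy=8,interpolation=cv2.INTER_CUBIC))
E
```

```text
(no output)
```

View pics/w11d.png

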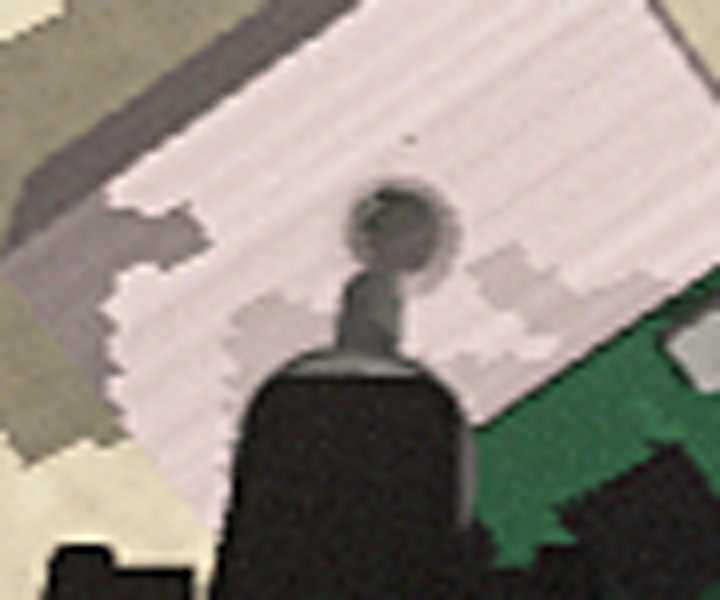

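```bash
cat > fit.py <<'E'
from h import *
from scipy.optimize import least_squares
from scipy.spatial.transform import Rotation as Ro
z3=load('w3');z=load('w11')
T3=np.array([.54378,.15675,.13888]);T=np.array([.53435,-.1476,.14069])
def pts(T,rx,ry,s):
    G=T+[0,0,.0187]; R=Ro.from_rotvec([rx,ry,0]).as_matrix()
    return [G+R@np.array([0,0,-.079+s]),G+R@np.array([0,0,-.033+s])]
b=proj(z3,pts(T3,0,0,0))
obs=np.array([[27,52],[15,32]])/8
def res(p): return (proj(z,pts(T,*p[:2],p[2]))-b-obs).ravel()
r=least_squares(res,[0,0,0],x_scale=[.01,.01,.001]);print(r.x,r.fun)
P=pts(T,*r.x);print('tip rel TCP',P[0]-T)
E
python3 fit.py
```

```text
[-0.00055262 -0.06467845  0.00292576] [ 0.1049886   0.00804916 -0.22078605 -0.016927  ]
tip rel TCP [ 4.91693387e-03 -4.20109302e-05 -5.72151626e-02]
```

```bash
python3 -m handwheel '[{"hand":-1,"dx":0.1,"dy":1.5,"dz":0,"wx":0,"wy":0.03,"wz":0},{"hand":-1,"dx":0.1,"dy":4,"dz":0,"wx":0,"wy":0.035,"wz":0},{"hand":-1,"dx":0.1,"dy":4.3,"dz":0,"wx":0,"wy":0,"wz":0},{"hand":-1,"dx":0.1,"dy":4.3,"dz":0,"wx":0,"wy":0,"wz":0},{"hand":-1,"dx":0.1,"dy":4.3,"dz":0,"wx":0,"wy":0,"wz":0},{"hand":-1,"dx":0.1,"dy":4.3,"dz":0,"wx":0,"wy":0,"wz":0},{"hand":-1,"dx":0.1,"dy":4.0,"dz":0,"wx":0,"wy":0,"wz":0},{"hand":-1,"dx":0.1,"dy":2.5,"dz":0,"wx":0,"wy":0,"wz":0},{"hand":-1,"dx":0,"dy":1.2,"dz":0,"wx":0,"wy":0,"wz":0},{"hand":-1,"dx":0,"dy":0,"dz":0,"wx":0,"wy":0,"wz":0}]'; python3 -m handwheel '[{"hand":-1,"dx":0,"dy":0,"dz":0,"wx":0,"wy":0,"wz":0},{"hand":-1,"dx":0,"dy":0,"dz":0,"wx":0,"wy":0,"wz":0},{"hand":-1,"dx":0,"dy":0,"dz":0,"wx":0,"wy":0,"wz":0},{"hand":-1,"dx":0,"dy":0,"dz":0,"wx":0,"wy":0,"wz":0},{"hand":-1,"dx":0,"dy":0,"dz":0,"wx":0,"wy":0,"wz":0}]'
```

```text
time_s: 22.65
position: [0.5423, 0.1573, 0.1404]
tcp_rot: [[-0.853, 0.518, -0.066], [0.519, 0.855, -0.0], [0.056, -0.034, -0.998]]
force: [-0.7, 0.0, -0.9]
opening: 0.182
time_s: 23.15
position: [0.5429, 0.1556, 0.1409]
tcp_rot: [[-0.851, 0.521, -0.065], [0.522, 0.853, 0.0], [0.055, -0.034, -0.998]]
force: [-0.3, 0.2, -1.4]
opening: 0.179
```

```bash
python3 -m handwheel '[{"hand":-1,"dx":-0.03,"dy":0.11,"dz":-0.7,"wx":0,"wy":0,"wz":0},{"hand":-1,"dx":0,"dy":0,"dz":-0.6,"wx":0,"wy":0,"wz":0},{"hand":-1,"dx":0,"dy":0,"dz":0,"wx":0,"wy":0,"wz":0},{"hand":-1,"dx":0,"dy":0,"dz":0,"wx":0,"wy":0,"wz":0},{"hand":-1,"dx":0,"dy":0,"dz":0,"wx":0,"wy":0,"wz":0}]'; python3 - <<'E'
from h import *
s=bot.read_state();T=s['position'];R=s['tcp_rot'];print(T,s['force'])
cap('wrist','w12');z=load('w12')
cv2.imwrite('pics/w12c.png',cv2.resize(z['im'][215:290,280:370,::-1],None,fx=8,fy=8,interpolation=cv2.INTER_CUBIC))
ax=T-.0187*R[:,2];print('axis',ax)
g=lambda p:(proj(z,p)-[280,215]+.5)*8-.5
print('tip,hole under axis', g([[ax[0],ax[1],T[2]-.0574],[ax[0],ax[1],.054]])+[13,-13])
E
```

```text
time_s: 23.65
position: [0.5426, 0.1574, 0.1278]
tcp_rot: [[-0.852, 0.52, -0.065], [0.521, 0.854, -0.0], [0.055, -0.034, -0.998]]
force: [0.9, -0.4, -0.4]
opening: 0.178
[0.54255533 0.1574273  0.12782869] [ 0.86976312 -0.38046357 -0.37740052]
axis [0.54376826 0.1574279  0.14648931]
tip,hole under axis [[375.26388883 283.64340876]
 [378.92839149 236.40663303]]
```

View pics/w12c.png

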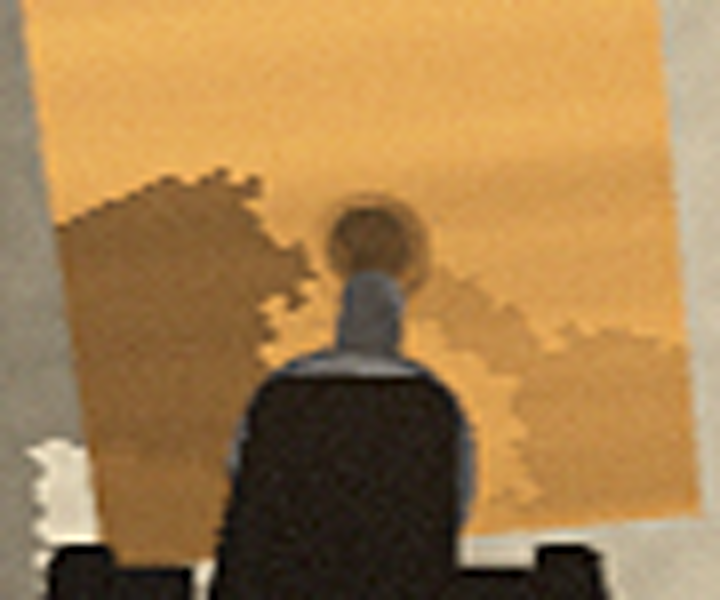

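```bash
python3 -m handwheel '[{"hand":-1,"dx":-0.07,"dy":-0.06,"dz":-0.5,"wx":0,"wy":0,"wz":0},{"hand":-1,"dx":0,"dy":0,"dz":-0.5,"wx":0,"wy":0,"wz":0},{"hand":-1,"dx":0,"dy":0,"dz":-0.3,"wx":0,"wy":0,"wz":0},{"hand":-1,"dx":0,"dy":0,"dz":0,"wx":0,"wy":0,"wz":0},{"hand":-1,"dx":0,"dy":0,"dz":-0.2,"wx":0,"wy":0,"wz":0},{"hand":-1,"dx":0,"dy":0,"dz":-0.2,"wx":0,"wy":0,"wz":0},{"hand":-1,"dx":0,"dy":0,"dz":-0.2,"wx":0,"wy":0,"wz":0},{"hand":-1,"dx":0,"dy":0,"dz":0,"wx":0,"wy":0,"wz":0}]'
```

```text
time_s: 24.5
position: [0.5415, 0.1567, 0.1086]
tcp_rot: [[-0.852, 0.52, -0.065], [0.521, 0.854, -0.0], [0.056, -0.034, -0.998]]
force: [0.1, -0.4, -1.0]
opening: 0.179
```

```bash
python3 -m handwheel '[{"hand":-1,"dx":0,"dy":0,"dz":-0.2,"wx":0,"wy":0,"wz":0},{"hand":-1,"dx":0,"dy":0,"dz":-0.2,"wx":0,"wy":0,"wz":0},{"hand":-1,"dx":0,"dy":0,"dz":-0.2,"wx":0,"wy":0,"wz":0},{"hand":-1,"dx":0,"dy":0,"dz":0,"wx":0,"wy":0,"wz":0}]'; python3 - <<'E'
from h import *
cap('wrist','w13');z=load('w13')
cv2.imwrite('pics/w13c.png',cv2.resize(z['im'][215:290,280:370,::-1],None,fx=8,fy=8,interpolation=cv2.INTER_CUBIC))
E
```

```text
time_s: 24.9
position: [0.5415, 0.1567, 0.1025]
tcp_rot: [[-0.852, 0.52, -0.066], [0.521, 0.854, -0.0], [0.056, -0.034, -0.998]]
force: [0.3, -0.6, -1.4]
opening: 0.177
```

View pics/w13c.png

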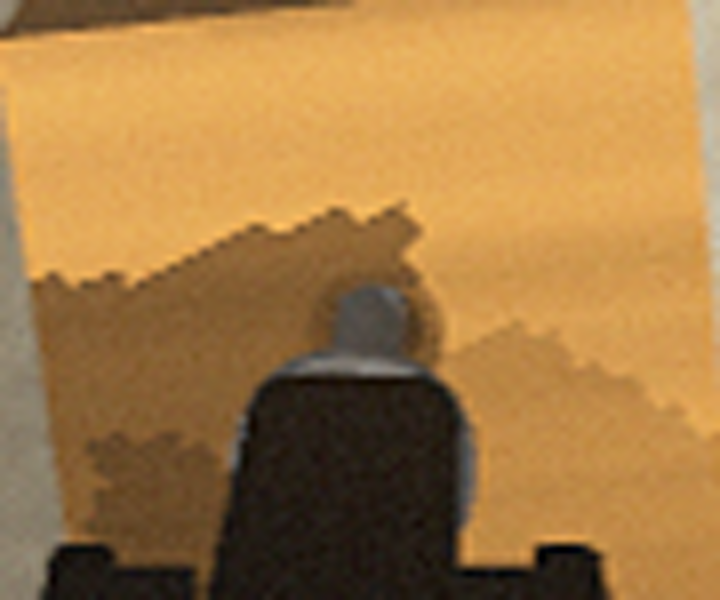

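```bash
python3 -m handwheel '[{"hand":-1,"dx":0,"dy":0,"dz":-0.3,"wx":0,"wy":0,"wz":0},{"hand":-1,"dx":0,"dy":0,"dz":-0.3,"wx":0,"wy":0,"wz":0},{"hand":-1,"dx":0,"dy":0,"dz":-0.3,"wx":0,"wy":0,"wz":0},{"hand":-1,"dx":0,"dy":0,"dz":-0.3,"wx":0,"wy":0,"wz":0},{"hand":-1,"dx":0,"dy":0,"dz":0,"wx":0,"wy":0,"wz":0}]'
```

```text
time_s: 25.45
position: [0.5413, 0.1567, 0.0903]
tcp_rot: [[-0.852, 0.52, -0.066], [0.521, 0.854, -0.0], [0.056, -0.035, -0.998]]
force: [0.2, -0.5, -1.4]
opening: 0.179
```

```bash
python3 -m handwheel '[{"hand":-1,"dx":0,"dy":0,"dz":-0.3,"wx":0,"wy":0,"wz":0},{"hand":-1,"dx":0,"dy":0,"dz":-0.3,"wx":0,"wy":0,"wz":0},{"hand":-1,"dx":0,"dy":0,"dz":-0.3,"wx":0,"wy":0,"wz":0},{"hand":-1,"dx":0,"dy":0,"dz":-0.3,"wx":0,"wy":0,"wz":0},{"hand":-1,"dx":0,"dy":0,"dz":0,"wx":0,"wy":0,"wz":0}]'
```

```text
time_s: 25.95
position: [0.5413, 0.1567, 0.0783]
tcp_rot: [[-0.852, 0.52, -0.066], [0.521, 0.854, -0.0], [0.056, -0.034, -0.998]]
force: [0.5, -0.1, -0.5]
opening: 0.179
```

```bash
python3 -m handwheel '[{"hand":-1,"dx":0,"dy":0,"dz":-0.3,"wx":0,"wy":0,"wz":0},{"hand":-1,"dx":0,"dy":0,"dz":-0.3,"wx":0,"wy":0,"wz":0},{"hand":-1,"dx":0,"dy":0,"dz":-0.3,"wx":0,"wy":0,"wz":0},{"hand":-1,"dx":0,"dy":0,"dz":-0.15,"wx":0,"wy":0,"wz":0},{"hand":-1,"dx":0,"dy":0,"dz":0,"wx":0,"wy":0,"wz":0}]'
```

```text
time_s: 26.45
position: [0.5417, 0.1568, 0.0683]
tcp_rot: [[-0.852, 0.52, -0.065], [0.521, 0.854, -0.0], [0.056, -0.034, -0.998]]
force: [-0.4, 0.2, -0.1]
opening: 0.178
```

```bash
python3 -m handwheel '[{"hand":-1,"dx":0,"dy":0,"dz":-0.08,"wx":0,"wy":0,"wz":0},{"hand":-1,"dx":0,"dy":0,"dz":0,"wx":0,"wy":0,"wz":0},{"hand":-1,"dx":0,"dy":0,"dz":0,"wx":0,"wy":0,"wz":0}]'
```

```text
time_s: 26.75
position: [0.542, 0.1568, 0.0683]
tcp_rot: [[-0.852, 0.52, -0.064], [0.521, 0.854, 0.0], [0.055, -0.033, -0.998]]
force: [-1.5, -0.2, 5.4]
opening: 0.176
```

```bash
python3 -m handwheel '[{"hand":-1,"dx":0,"dy":0,"dz":-0.08,"wx":0,"wy":0,"wz":0},{"hand":-1,"dx":0,"dy":0,"dz":0,"wx":0,"wy":0,"wz":0},{"hand":-1,"dx":0,"dy":0,"dz":0,"wx":0,"wy":0,"wz":0}]'; python3 - <<'E'
from h import *
cap('wrist','w14');z=load('w14')
cv2.imwrite('pics/w14c.png',cv2.resize(z['im'][215:290,280:370,::-1],None,fx=8,fy=8,interpolation=cv2.INTER_CUBIC))
E
```

```text
time_s: 27.05
position: [0.5421, 0.1568, 0.0682]
tcp_rot: [[-0.852, 0.52, -0.064], [0.521, 0.854, 0.0], [0.055, -0.033, -0.998]]
force: [-2.5, -0.4, 10.1]
opening: 0.178
```

View pics/w14c.png

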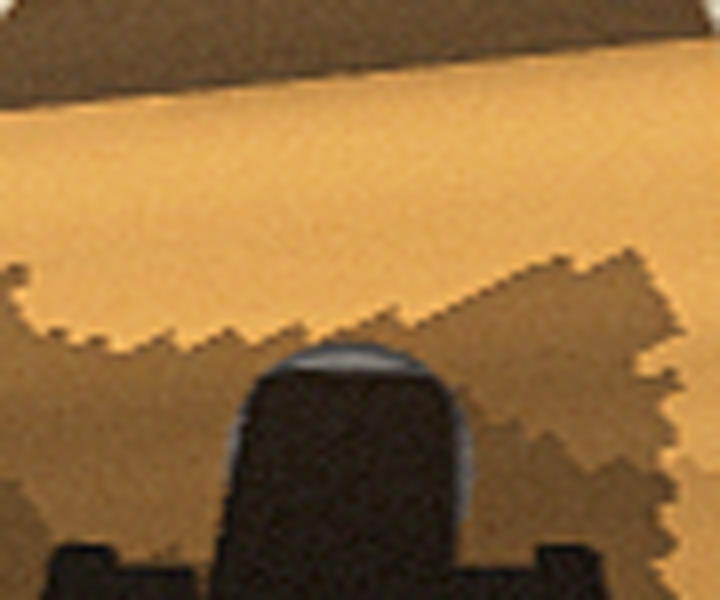

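```bash
python3 -m handwheel '[{"hand":-1,"dx":0,"dy":0,"dz":0.1,"wx":0,"wy":0,"wz":0},{"hand":-1,"dx":0,"dy":0,"dz":0,"wx":0,"wy":0,"wz":0},{"hand":-0.3,"dx":0,"dy":0,"dz":0,"wx":0,"wy":0,"wz":0},{"hand":-0.3,"dx":0,"dy":0,"dz":0,"wx":0,"wy":0,"wz":0},{"hand":0.3,"dx":0,"dy":0,"dz":0,"wx":0,"wy":0,"wz":0},{"hand":0.3,"dx":0,"dy":0,"dz":0,"wx":0,"wy":0,"wz":0},{"hand":0.3,"dx":0,"dy":0,"dz":0,"wx":0,"wy":0,"wz":0},{"hand":0.3,"dx":0,"dy":0,"dz":0,"wx":0,"wy":0,"wz":0}]'; python3 - <<'E'
from h import *
cap('wrist','w15');z=load('w15')
cv2.imwrite('pics/w15c.png',cv2.resize(z['im'][195:330,240:410,::-1],None,fx=4,fy=4,interpolation=cv2.INTER_CUBIC))
E
```

```text
time_s: 27.9
position: [0.5417, 0.1568, 0.0676]
tcp_rot: [[-0.852, 0.52, -0.065], [0.521, 0.854, -0.0], [0.056, -0.034, -0.998]]
force: [-0.9, 0.6, 0.2]
opening: 0.606
```

View pics/w15c.png

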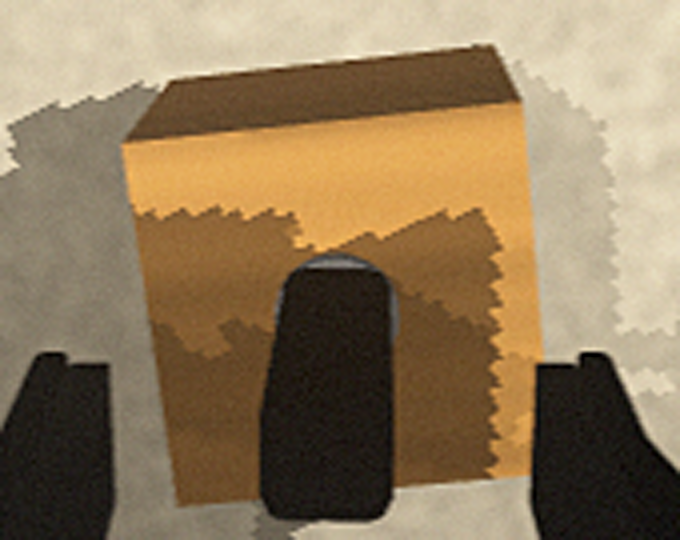

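```bash
python3 -m handwheel '[{"hand":0.3,"dx":0,"dy":0,"dz":1,"wx":0,"wy":0,"wz":0},{"hand":0.3,"dx":0,"dy":0,"dz":2,"wx":0,"wy":0,"wz":0},{"hand":0.3,"dx":0,"dy":0,"dz":3,"wx":0,"wy":0,"wz":0},{"hand":0.3,"dx":0,"dy":0,"dz":3,"wx":0,"wy":0,"wz":0},{"hand":0.3,"dx":0,"dy":0,"dz":3,"wx":0,"wy":-0.065,"wz":0},{"hand":0.3,"dx":0,"dy":0,"dz":0,"wx":0,"wy":0,"wz":0},{"hand":0.3,"dx":0,"dy":0,"dz":0,"wx":0,"wy":0,"wz":0},{"hand":0.3,"dx":0,"dy":0,"dz":0,"wx":0,"wy":0,"wz":0}]'; python3 - <<'E'
from h import *
cap('wrist','w16');z=load('w16')
cv2.imwrite('pics/w16c.png',cv2.resize(z['im'][175:262,280:365,::-1],None,fx=6,fy=6,interpolation=cv2.INTER_CUBIC))
for n in('top','side'): cap(n,n+'16')
z=load('side16');cv2.imwrite('pics/s16c.png',cv2.resize(z['im'][155:305,285:465,::-1],None,fx=4,fy=4,interpolation=cv2.INTER_CUBIC))
E
```

```text
time_s: 28.75
position: [0.5412, 0.1567, 0.1872]
tcp_rot: [[-0.854, 0.521, -0.002], [0.521, 0.854, -0.0], [0.001, -0.001, -1.0]]
force: [-0.0, -0.2, 0.1]
opening: 0.649
```

View pics/w16c.png

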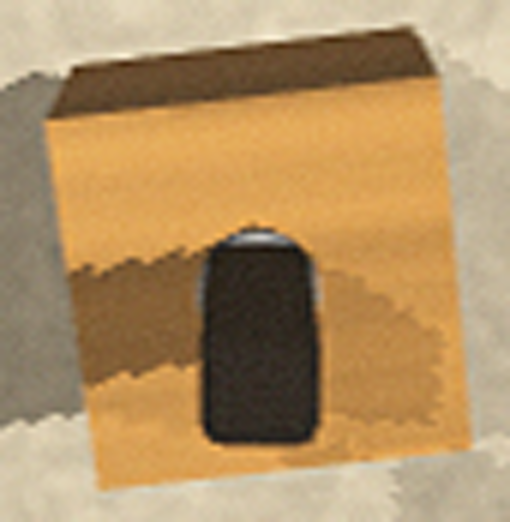

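View pics/s16c.png

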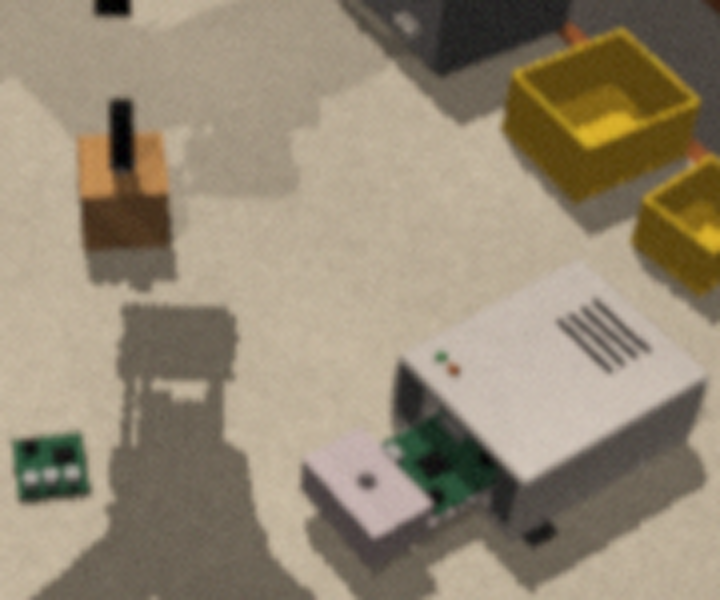

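View pics/top16.png

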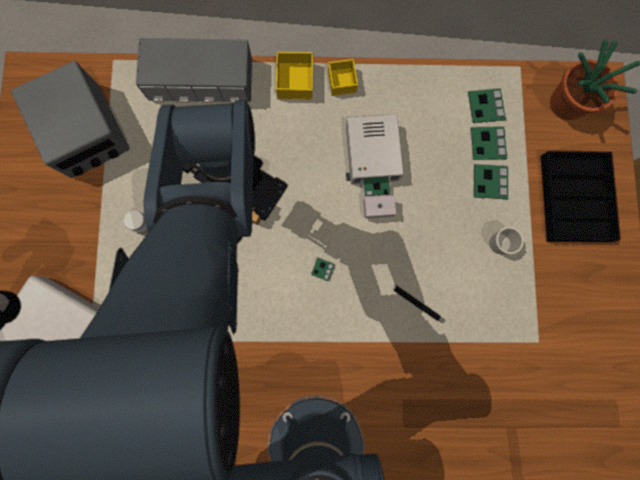

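```bash
python3 - <<'E'
from h import *
z=load('side16')
f=lambda c:((c[0]+.5)/4-.5+285,(c[1]+.5)/4-.5+155)
h=world(z,*f((367,481)),h=.05);print(h,np.linalg.norm(h-[.58913,-.14202,.05]))
z=load('top16');cv2.imwrite('pics/t16c.png',cv2.resize(z['im'][105:225,335:415,::-1],None,fx=5.3,fy=5.3,interpolation=cv2.INTER_CUBIC))
E
```

```text
[ 0.54416067 -0.14598561  0.05      ] 0.04514384918095157
```

View pics/t16c.png

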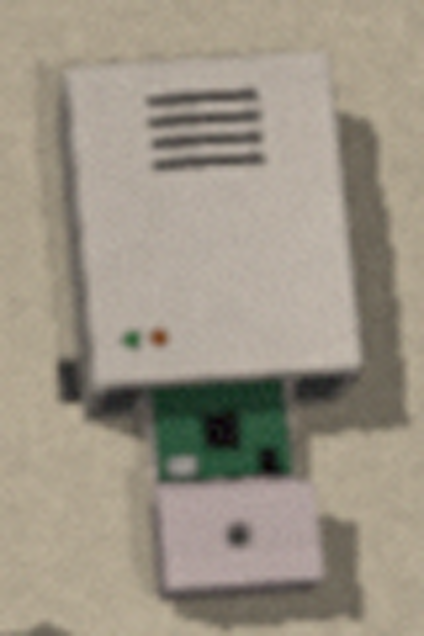

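```bash
python3 - <<'E'
from h import *
from scipy.optimize import minimize
d=np.array([-np.cos(np.radians(4.3)),-np.sin(np.radians(4.3)),0])
for a,b in(('top0','top16'),('side0','side16')):
    A,B=load(a),load(b)
    c=np.array([.5896,-.1430,.05])
    # sample lip top grid
    ys=np.linspace(-.045,.045,91); xs=np.linspace(-.028,.012,41)
    e=np.array([-d[1],d[0],0])
    G=(c+xs[:,None,None]*(-d)+ys[None,:,None]*e)
    def samp(Z,off):
        p=proj(Z,(G+off).reshape(-1,3)).astype(np.float32).reshape(len(xs),len(ys),2)
        im=cv2.GaussianBlur(cv2.cvtColor(Z['im'],cv2.COLOR_RGB2GRAY).astype(np.float32),(0,0),.7)
        return cv2.remap(im,p[...,0],p[...,1],cv2.INTER_LINEAR)
    m=(abs(ys)<.014)  # around the hole
    S=samp(A,0)
    best=[]
    for rng,name in((slice(None),'all'),(slice(18,40),'holeband')):
        r=[]
        for t in np.arange(.036,.052,.00025):
            for l in np.arange(-.003,.0031,.0005):
                Q=samp(B,d*t+e*l)
                s0,q0=(S,Q) if name=='all' else (S[rng][:,m],Q[rng][:,m])
                r.append((np.corrcoef(s0.ravel(),q0.ravel())[0,1],t,l))
        print(a,name,max(r))
E
```

```text
top0 all (np.float64(0.9269194108888642), np.float64(0.045000000000000005), np.float64(0.0005))
top0 holeband (np.float64(0.9973119631212576), np.float64(0.045000000000000005), np.float64(0.0005))
side0 all (np.float64(0.9449200492993612), np.float64(0.044750000000000005), np.float64(0.0))
side0 holeband (np.float64(0.9976516254167317), np.float64(0.045000000000000005), np.float64(0.0))
```

```bash
python3 -c "
from rig import hand_in,bot
print(bot.read_state()['force'],hand_in())"
```

```text
the job is handed in; nothing more can be done
[-0.37931736 -1.21714825 -0.08815598] None
```

The job is done and handed in at about 29 s of the 72 s allowed. I pressed the button with the pin tip and held it down while pushing the carrier out to its stop. Then I lifted the pin out and put it back in its stand.

**Button:** it lay about 14 mm below the mouth. I pressed it until it bottomed, at about 10 N. That was the highest force read on the carrier or button, against the 20 N limit.

**Carrier:** the push took about 3 N sideways. Matching the top and side pictures from before and after gives 45.0 mm of travel in both views. An earlier reading by eye from the top picture gave about 43 mm, and I trust the matched figure more.

**Pin in the stand:** the pin tilted about 4° in the grip when the carrier reached the stop, so I tilted the gripper to match before inserting it. It went in without resistance, and the tool was at the same height as when I first gripped it. In the side view the top of the handle is within 0.3 pixel of where it started. I had estimated that the pin also slid up about 3 mm in the grip, but that height disagrees, so I think the estimate was wrong.

**Other things:** nothing else was touched, and in the last pictures the bystanders I could see look unmoved. In the last top view the arm hid the screwdriver.

**Not confirmed:** no picture directly shows that the button sprang back. I judge that it did from the pin being fully out of the hole.

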